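# Set out the flange fit-up on the layout plate

### The arm

A 6-joint arm with a two-finger parallel gripper is mounted at the origin on a cart in front of the work surface, level with it; the furniture and walls round the work are solid. World frame = base frame: x ahead of the robot, y to its left, z up, the work surface at z = 0. Lengths are in mm, angles in rad, forces in N, time in s.
With the tool pointing down it reaches from about 300 to 750 mm from the base axis. Payload 8.5 kg.
Tool frame: the origin (TCP) lies on the mounting face of the last link; the fingertips stand 173 mm ahead of it and the grasp point (between the pads) lies 155 mm ahead of it (grip_depth is the z of the grasp point in the tool frame, in mm); z points along the fingers, y is the line along which they close (so a half turn about z gives the same grasp; the last joint's range is limited). The gripper opens to 85 mm and grips with 20 to 120 N. Pads are 22 mm wide; open, the fingers measure 114 mm over their backs; the gripper's body (76 mm by 85 mm) begins 54 mm behind the grasp point. The pads swing forward as they close: fully open they stand 13 mm farther back than shut.
Start: joints at [1.09, 0.381, 1.297, -0, 1.464, -0.215], TCP at [144.467, 530.67, 404.722] pointing down, gripper open.
Joint ranges: [-3.11, 3.11], [-0.89, 2.33], [0.22, 2.48], [-1.42, 4.56], [0.17, 2.85], [-2.88, 2.88]. Speed limits (rad/s): [2.39, 2.39, 3.14, 3.14, 3.14, 3.14].

### API

Orientations are given as a 3x3 rotation matrix whose columns are the frame's x, y, z axes.
In Python, from station import state, snapshot, close_job, grip_depth gives the robot as it stands. The module is installed in compiled form; this text tells all that it offers.
- The arm moves only by the tool move_arm, never from a script. Its argument "deltas" is a list of rows, each a list of 2 entries, a list of its own where there are three numbers: the shift along the tool's x, y, z in mm, then the turn, a rotation vector about the tool's x, y, z in rad. A call has 1 to 5 rows; each row shifts and turns the commanded pose from where the row before left it, along the tool's axes as they then stand; what a row does not reach is not made up. A row lasts 1/12 s, in which the tool goes at most 41.7 mm and 7.16 degrees, less where a joint would pass 70% of its speed; a pose out of reach is approached as far as the arm can. A call is refused whole if a number of a shift passes 41.7 or a number of a turn 0.125, either way. A call with a gripper value outside its range is refused whole. "fingers" is the opening, from 0 (shut) to 1 (fully open), set as the call begins (left out, the last holds). The fingers move at their own pace and stop on an object; the grip force is fixed at half the most. Time passes only in rows, so rows that do not move let the fingers close. It gives the time, the measured TCP pose, the force, the opening and the grip force at its end, in the units of the state.
- state(): the state, without advancing time (a new reading comes with each control period).
- snapshot(name): name is "side" or "top" or "wrist"; returns a dict with "color" (400x640x3 uint8, blue, green, red), "range_z" (400x640 float32, mm along the optical axis (not along the pixel's ray), 0 where there is no reading), "camera_matrix" (3x3 intrinsics, pixels), "xyz" and "orientation" of the camera in the world; the wrist camera has in their place "tool_from_camera" (4x4, takes a point from camera to tool coordinates, whose origin is the TCP and whose axes are the flange's). Camera axes: x right, y up, looking along -z (the intrinsics and any distortion apply to the point x, -y, -z); pixel columns grow to the right and rows downward; lengths in mm; the calibration is good to about 2 mm. The wrist camera is an equidistant fisheye: a pixel r from the principal point sees the ray r / f radians off the axis. A picture is of the moment at which its call begins: read the wrist's pose just before it.
- close_job(): hands the job in; it is judged then, once.
The state is a dict: "time_s": time; "joint_pos": joint angles; "joint_vel": joint speeds; "tau": joint torques, N m; "position": TCP position; "tcp_rot": TCP orientation; "force": force on the tool from outside, world axes, zero at the start; "ft_torque": the same for the moment, N m; "opening": finger opening in mm; "finger_force": force on a finger pad.
Only numpy, scipy, OpenCV 4.12 (cv2) and the standard library are available. Lean on these libraries where they do the work, as an engineer would, in place of code of your own. Each camera call takes 0.05 s, during which the arm holds its last target. There are 200 camera calls.

### The job

Set out the parts of the flange fit-up on the steel layout plate: stand the pipe stub upright, centred, on the hub of the flange with bolt holes, and lay the larger nut flat and centred on top of the pipe to weigh it down. Stand the longer bolt on its head on the plate half-way between the flange and the blank disc, and lay the smaller nut flat on the plate 8 cm in front of that bolt, square to the plate's long edges and on the robot's side. Leave the shorter bolt where it stands, do not shift the flange or the disc, and let go of everything.

Things in the scene. Friction and masses are not known exactly. Their poses are not given: they have to be found in the camera images.
- plate: Flat grey steel plate, 240 (x) by 400 (y) by 10 mm thick, fixed to the table, two scribed lines crossing at its centre. Origin: centre of its underside; top at 10 mm. Its front is -x, the long edge nearest the robot (turned at most 0.2 rad). Flange and disc lie on it, centres about 125 mm either side of its centre along y (either way round), so its centre is half-way between them.
- flange: Loose rusty flange lying on the plate: round base 130 mm across and 13 mm thick with a ring of bolt holes, and a central hub about 46 mm in diameter, whose flat top is 45 mm above its underside (the bore does not take the pipe). Origin at the centre of its underside, z up. About 0.9 kg.
- disc: Loose round blank disc without bolt holes lying on the plate: grey base 124 mm across and 14 mm thick with a weld bead, rusty central hub 46 mm in diameter, top 44 mm above its underside. Origin at the centre of its underside, z up. About 0.8 kg. A reference only.
- pipe: Rusty pipe stub standing on end on the table: 43 mm diameter, 54 mm high, open ended; the larger nut does not fall in. Origin at the centre of its lower end, z along its axis. About 0.3 kg.
- big_nut: Larger hexagon nut, dark steel, lying flat: 36 mm across flats (along its x), 41 mm across corners (along its y), 19 mm high. Origin at the centre of its underside, z along its axis. About 0.1 kg.
- small_nut: Smaller hexagon nut, rusty steel, lying flat: 30 mm across flats (along its x), 34 mm across corners (along its y), 16 mm high. Origin at the centre of its underside, z along its axis. About 0.06 kg.
- long_bolt: Longer bolt, rusty, standing on its head with the thread up: 87 mm tall, hexagon head 30 mm across flats and 13 mm high, shank 20 mm in diameter above it. Origin at the centre of the head's underside, z along the shank, up. About 0.27 kg.
- short_bolt: Shorter bolt, light grey, standing on its head: 61 mm tall, head 24 mm across flats, shank 16 mm in diameter. Origin at the centre of the head's underside. Not part of the job: to be left alone.
There are look-alikes about, which are no part of the job. What is shaped like the pipe but purple or turquoise is not meant. What is shaped like the long_bolt but turquoise is not meant.

How it is judged:
By the outcome, as a careful person would: the job done as asked, in the order asked, and still so for the second after the job is handed in, with the robot touching nothing.
It also fails if it takes over 109 s, if anything falls off the work surface, if the arm or the gripper's body presses on something with over 40 N, if the wrist force passes 120 N, or if a joint passes its speed limit or range.

## Working session

There is one attempt and no reset: what is moved stays moved. The work goes in short steps, Python scripts to look and compute and a tool call to move; the robot and the scene stay as the last step left them, time stands still between calls to the robot, and variables do not carry over. Pictures are saved under pics/ and viewed, at most 14 in all, crops included, and the job is handed in when it is done.

Besides the shell and the picture viewer there is one more tool, called after "Call:" as name([rows], argument=value, ...), one row to a line, values as JSON. move_arm: Moves the arm, as the interface text tells. Its arguments: {"type":"object","properties":{"deltas":{"type":"array","items":{"type":"array"}},"fingers":{"type":"number"}},"required":["deltas"]}

```bash
mkdir -p pics; cat > h.py <<'E'
import numpy as np, cv2
from station import *
def world(s,T=None):
    """HxWx3 world points from fixed camera depth"""
    K=s["camera_matrix"]; z=s["range_z"]; h,w=z.shape
    v,u=np.mgrid[:h,:w]
    x=(u-K[0,2])/K[0,0]*z; y=(v-K[1,2])/K[1,1]*z
    P=np.stack([x,-y,-z],-1)
    W=P@np.array(s["orientation"]).T+np.array(s["xyz"]); W[z==0]=np.nan
    return W
E
python3 - <<'E'
from h import *
print(state())
for n in("top","side"):
    s=snapshot(n); cv2.imwrite(f"pics/{n}0.png",s["color"]); np.savez(f"{n}0.npz",**s)
    print(n,s["camera_matrix"],s["xyz"],s["orientation"],[k for k in s])
E
```

```text
{'time_s': 0.0, 'joint_pos': array([ 1.08968052e+00,  3.81196658e-01,  1.29825778e+00,  8.51596596e-06,
        1.46360871e+00, -2.15283948e-01]), 'joint_vel': array([-1.28578486e-03,  1.47751799e-03, -6.01949214e-05,  1.26388548e-04,
       -1.82384049e-04, -7.21764793e-04]), 'tau': array([-4.20730394e-04, -4.48447108e+01, -2.31283414e+01, -1.22805523e-04,
        4.66068348e-03,  1.49506144e-05]), 'position': array([144.46320446, 530.64171754, 404.1122482 ]), 'tcp_rot': array([[-9.64873944e-01,  2.62712388e-01, -6.88004097e-04],
       [ 2.62713091e-01,  9.64873123e-01, -1.29964343e-03],
       [ 3.22404233e-04, -1.43473976e-03, -9.99998919e-01]]), 'force': array([-0.36950343, -0.14638374,  1.06945965]), 'ft_torque': array([ 0.02067861, -0.02083347, -0.02693015]), 'finger_force': 0.0, 'opening': 85.09227348613685}
top [[456.54829329   0.         318.10267509]
 [  0.         456.54829329 201.2756572 ]
 [  0.           0.           1.        ]] [ 382.12680657  -70.12351099 1324.58323399] [[ 0.0068366   0.99472066 -0.10239175]
 [-0.99994296  0.00596017 -0.008863  ]
 [-0.00820593  0.1024465   0.99470467]] ['color', 'range_z', 'camera_matrix', 'xyz', 'orientation']
side [[403.75185193   0.         323.63711941]
 [  0.         403.75185193 194.32798202]
 [  0.           0.           1.        ]] [ 448.8243399  1014.59272864  453.83628842] [[-0.99619898  0.01224069 -0.0862424 ]
 [-0.08528464 -0.33851046  0.93708975]
 [-0.01772333  0.94088301  0.33826772]] ['color', 'range_z', 'camera_matrix', 'xyz', 'orientation']
```

View pics/top0.png

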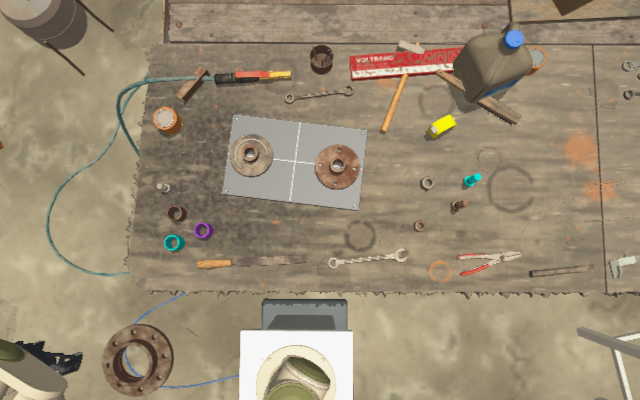

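View pics/side0.png

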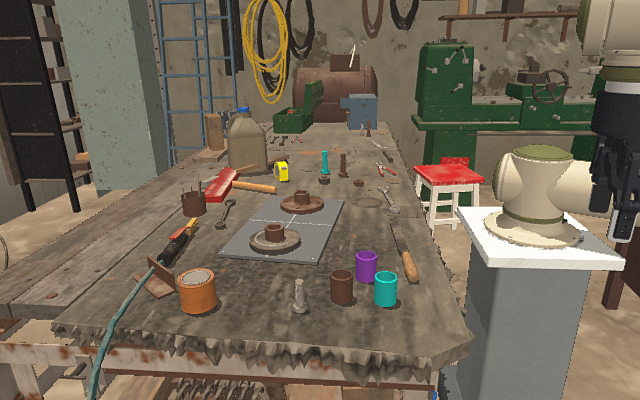

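The top view shows the plate centred at (295,161), the flange with holes at (338,166) and the disc at (251,155). The rusty pipe is at (177,213), the big nut at (428,183), the small nut at (419,226), the rusty long bolt at (459,205) and the short bolt at (163,187). The look-alikes are purple (203,230), turquoise pipe (174,242) and turquoise bolt (472,180).

```bash
python3 - <<'E'
from h import *
s=dict(np.load("top0.npz")); W=world(s)
Z=W[...,2]
print("table z",np.nanmedian(Z[200:280,330:400]), "plate z", np.nanmedian(Z[125:140,270:285]))
zt=np.nanmedian(Z[240:250,250:300])
for n,(u,v),r,zr in [("pipe",(177,213),14,(45,65)),("purple",(203,230),14,(45,65)),("turq",(174,242),14,(45,65)),("short",(163,187),12,(20,70)),("bignut",(428,183),12,(11,30)),("smallnut",(419,226),10,(8,30)),("long",(459,205),14,(20,100)),("longtop",(459,205),14,(70,100)),("tbolt",(472,180),14,(20,100)),("flangehub",(338,166),20,(45,70)),("dischub",(251,155),20,(45,70)),("flangebase",(338,166),28,(17,30)),("discbase",(251,155),28,(17,30))]:
    P=W[v-r:v+r+1,u-r:u+r+1].reshape(-1,3); P=P[(P[:,2]>zr[0])&(P[:,2]<zr[1])]
    if len(P)<3: print(n,len(P));continue
    c,rr=cv2.minEnclosingCircle(P[:,:2].astype(np.float32))
    print(n,len(P),P.mean(0).round(1),np.round(c,1),round(rr,1),"zmax",P[:,2].max().round(1))
# plate: colour/height mask
m=((Z>6)&(Z<14)); m[:100]=0;m[220:]=0;m[:,:210]=0;m[:,380:]=0
m=cv2.morphologyEx(m.astype(np.uint8),cv2.MORPH_OPEN,np.ones((3,3)))
n,l,st,_=cv2.connectedComponentsWithStats(m); k=1+st[1:,4].argmax()
P=W[l==k][:,:2].astype(np.float32); print("plate",cv2.minAreaRect(P),len(P))
E
```

```text
table z -0.880596262636459 plate z 9.880427648200111
pipe 80 [477.7 344.6  51.5] [478.7 344.4] 21.7 zmax 59.9
purple 81 [430.2 265.3  52.1] [430.4 265.6] 21.6 zmax 59.8
turq 84 [395.1 346.5  51.4] [395.4 347. ] 21.8 zmax 58.0
short 52 [552.1 383.   49.3] [553.6 384.8] 8.4 zmax 65.4
bignut 100 [ 572.1 -375.    17.5] [ 572.5 -374.5] 20.1 zmax 22.1
smallnut 74 [ 448.3 -350.6   13.9] [ 449. -351.] 16.3 zmax 21.6
long 95 [ 506.7 -456.5   65.9] [ 508.5 -459.3] 11.1 zmax 92.6
longtop 52 [ 507.3 -459.3   84. ] [ 507.7 -460.6] 9.9 zmax 92.6
tbolt 92 [ 577.9 -492.3   66.3] [ 579.3 -495.5] 10.1 zmax 90.5
flangehub 114 [ 617.7 -113.4   53.7] [ 618.  -113.4] 23.0 zmax 59.5
dischub 128 [650.3 136.2  52.6] [650.5 136. ] 23.3 zmax 60.0
flangebase 1269 [ 617.4 -113.8   22.5] [ 632.8 -123.5] 82.7 zmax 29.7
discbase 1166 [648.3 134.9  24.2] [641.8 123.3] 77.6 zmax 29.9
plate ((639.1381225585938, 51.045257568359375), (314.9736633300781, 240.1202850341797), 83.30162048339844) 3422
```

```bash
cat >> h.py <<'E'
from scipy.spatial.transform import Rotation as Rn
import sys
def plan(x,y,z,yaw=None,maxstep=33,pos=None,rot=None):
    """rows to bring the GRASP POINT to x,y,z, tool down, tool-y at angle yaw (deg, mod 180)."""
    st=state(); p=np.array(st["position"]); R=np.array(st["tcp_rot"])
    cy=np.degrees(np.arctan2(R[1,1],R[0,1]))
    if yaw is None: yaw=cy
    d=(yaw-cy+90)%180-90; a=np.radians(cy+d)
    Rt=np.array([[-np.sin(a),np.cos(a),0],[np.cos(a),np.sin(a),0],[0,0,-1]]).T
    Rt=np.stack([np.cross([np.cos(a),np.sin(a),0],[0,0,-1]),[np.cos(a),np.sin(a),0],[0,0,-1]],1)
    t=np.array([x,y,z])-155*Rt[:,2]
    rv=Rn.from_matrix(R.T@Rt).as_rotvec()
    n=int(max(1,np.ceil(np.linalg.norm(t-p)/maxstep),np.ceil(np.linalg.norm(rv)/0.11)))
    print("yaw",cy.round(1),"->",round(cy+d,1),"joints",np.round(st["joint_pos"],2),"dist",np.linalg.norm(t-p).round(1),"rows",n)
    Rc=R.copy(); rows=[]
    for i in range(n):
        rows.append([(Rc.T@((t-p)/n)).round(1).tolist(),(rv/n).round(4).tolist()]); Rc=Rc@Rn.from_rotvec(rv/n).as_matrix()
    for i in range(0,n,5): print(rows[i:i+5])
def wworld(name="wrist"):
    st=state(); s=snapshot(name); K=s["camera_matrix"]; z=s["range_z"]; h,w=z.shape
    v,u=np.mgrid[:h,:w]; dx=(u-K[0,2])/K[0,0]; dy=(v-K[1,2])/K[1,1]; th=np.hypot(dx,dy); th=np.maximum(th,1e-9)
    k=np.tan(th)/th; P=np.stack([dx*k*z,-dy*k*z,-z],-1)
    T=np.array(s["tool_from_camera"]); P=P@T[:3,:3].T+T[:3,3]
    W=P@np.array(st["tcp_rot"]).T+np.array(st["position"]); W[z==0]=np.nan
    return s,W,P
E
python3 - <<'E'
from h import *
import station
print(grip_depth, callable(grip_depth))
plan(478,344.5,160,115)
E
```

```text
154.70000000000002 False
yaw 74.8 -> 115.0 joints [ 1.09  0.38  1.3  -0.    1.46 -0.22] dist 392.2 rows 12
[[[-30.9, -7.7, 7.4], [-0.0001, -0.0001, -0.0585]], [[-30.4, -9.5, 7.4], [-0.0001, -0.0001, -0.0585]], [[-29.8, -11.2, 7.4], [-0.0001, -0.0001, -0.0585]], [[-29.1, -12.9, 7.4], [-0.0001, -0.0001, -0.0585]], [[-28.3, -14.6, 7.4], [-0.0001, -0.0001, -0.0585]]]
[[[-27.4, -16.2, 7.4], [-0.0001, -0.0001, -0.0585]], [[-26.4, -17.8, 7.4], [-0.0001, -0.0001, -0.0585]], [[-25.3, -19.3, 7.4], [-0.0001, -0.0001, -0.0585]], [[-24.1, -20.8, 7.4], [-0.0001, -0.0001, -0.0585]], [[-22.9, -22.2, 7.4], [-0.0001, -0.0001, -0.0585]]]
[[[-21.5, -23.5, 7.4], [-0.0001, -0.0001, -0.0585]], [[-20.1, -24.7, 7.4], [-0.0001, -0.0001, -0.0585]]]
```

Call:
move_arm([
  [[-31,-8,7.4],[0,0,-0.0585]],
  [[-30,-9.5,7.4],[0,0,-0.0585]],
  [[-30,-11,7.4],[0,0,-0.0585]],
  [[-29,-13,7.4],[0,0,-0.0585]],
  [[-28,-14.5,7.4],[0,0,-0.0585]],
])

```text
time_s: 0.52
position: [284.0, 452.1, 367.1]
tcp_rot: [[-1.0, -0.03, -0.0], [-0.03, 1.0, -0.0], [0.0, -0.0, -1.0]]
force: [-0.7, 0.8, 0.4]
opening: 85.3
finger_force: 0.0
```

Call:
move_arm([
  [[-27.5,-16,7.4],[0,0,-0.0585]],
  [[-26.5,-18,7.4],[0,0,-0.0585]],
  [[-25.5,-19.5,7.4],[0,0,-0.0585]],
  [[-24,-21,7.4],[0,0,-0.0585]],
  [[-23,-22,7.4],[0,0,-0.0585]],
])

```text
time_s: 0.93
position: [423.7, 374.3, 330.1]
tcp_rot: [[-0.949, -0.316, -0.001], [-0.316, 0.949, -0.0], [0.001, -0.0, -1.0]]
force: [0.3, 0.4, 0.5]
opening: 85.3
finger_force: 0.0
```

Call:
move_arm([
  [[-21.5,-23.5,7.4],[0,0,-0.0585]],
  [[-20,-25,7.4],[0,0,-0.0585]],
  [[0,0,0],[0,0,0]],
  [[0,0,0],[0,0,0]],
])

```text
time_s: 1.27
position: [479.1, 343.0, 314.9]
tcp_rot: [[-0.908, -0.42, -0.002], [-0.42, 0.908, -0.001], [0.002, 0.0, -1.0]]
force: [-1.1, -0.7, -0.1]
opening: 85.1
finger_force: 0.0
```

```bash
python3 - <<'E'
from h import *
s,W,P=wworld(); cv2.imwrite("pics/w1.png",s["color"]); print(s["camera_matrix"],s["tool_from_camera"])
m=(W[...,2]>40)&(W[...,2]<65)&(np.hypot(W[...,0]-478,W[...,1]-344)<40)
Q=W[m]; print(len(Q)); 
if len(Q): print(Q.mean(0),cv2.minEnclosingCircle(Q[:,:2].astype(np.float32)),np.nanpercentile(Q[:,2],[5,50,95]))
np.save("w1.npy",W)
plan(478,344.5,32,115)
E
```

```text
[[309.70691629   0.         320.50880887]
 [  0.         309.70691629 204.85608274]
 [  0.           0.           1.        ]] [[-9.57621689e-04  9.56782096e-01  2.90804237e-01  7.36226234e+01]
 [ 9.99999465e-01  8.02137674e-04  6.53877031e-04 -1.95419223e+00]
 [ 3.92352801e-04  2.90804708e-01 -9.56782351e-01  2.93527347e+01]
 [ 0.00000000e+00  0.00000000e+00  0.00000000e+00  1.00000000e+00]]
1153
[480.90006234 342.97958238  51.57513635] ((480.8110046386719, 342.9733581542969), 21.669151306152344) [42.07357834 53.73642921 55.51167875]
yaw 114.9 -> 115.0 joints [ 0.42  0.52  1.33  0.    1.29 -1.58] dist 128.4 rows 4
[[[-0.1, 0.2, 32.1], [0.0001, -0.0003, -0.0004]], [[-0.1, 0.2, 32.1], [0.0001, -0.0003, -0.0004]], [[-0.1, 0.2, 32.1], [0.0001, -0.0003, -0.0004]], [[-0.1, 0.2, 32.1], [0.0001, -0.0003, -0.0004]]]
```

View pics/w1.png

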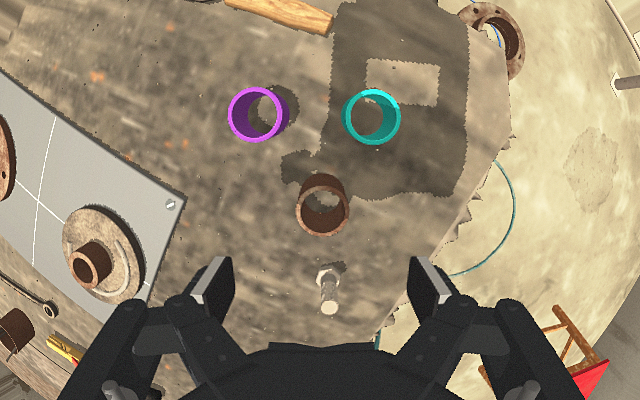

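The wrist view shows the rusty pipe at (322,205) clear between the fingers, with the purple and turquoise ones above it and the short bolt at (328,290) out of the finger path.

Call:
move_arm([
  [[-1.5,-0.5,30],[0,0,0]],
  [[0,0,30],[0,0,0]],
  [[0,0,30],[0,0,0]],
  [[0,0,25],[0,0,0]],
  [[0,0,10],[0,0,0]],
])

```text
time_s: 1.73
position: [477.9, 344.7, 188.2]
tcp_rot: [[-0.906, -0.423, -0.005], [-0.423, 0.906, -0.002], [0.005, 0.0, -1.0]]
force: [0.4, 0.5, -0.9]
opening: 85.6
finger_force: 0.0
```

Call:
move_arm([
  [[0,0,0],[0,0,0]],
  [[0,0,0],[0,0,0]],
  [[0,0,0],[0,0,0]],
  [[0,0,0],[0,0,0]],
  [[0,0,0],[0,0,0]],
], fingers=0)

```text
time_s: 2.15
position: [479.8, 344.6, 193.1]
tcp_rot: [[-0.906, -0.422, 0.003], [-0.422, 0.906, 0.002], [-0.004, 0.0, -1.0]]
force: [-1.8, 1.8, 6.1]
opening: 40.5
finger_force: 60.6
```

Call:
move_arm([
  [[0,0,0],[0,0,0]],
  [[0,0,0],[0,0,0]],
  [[0,0,0],[0,0,0]],
  [[0,0,0],[0,0,0]],
  [[0,0,0],[0,0,0]],
])

```text
time_s: 2.57
position: [479.7, 344.6, 193.1]
tcp_rot: [[-0.906, -0.422, 0.003], [-0.422, 0.906, 0.002], [-0.004, 0.0, -1.0]]
force: [-2.1, 1.1, 6.2]
opening: 41.3
finger_force: 60.6
```

```bash
python3 - <<'E'
from h import *
st=state();print(st["position"],st["opening"],st["finger_force"],st["force"])
W=np.load("w1.npy")
plan(480,343,170,115)
E
```

```text
[479.72955729 344.55276111 193.06419431] 41.25744689367288 60.642820602224674 [-2.10863459  1.06871973  6.18076722]
yaw 115.0 -> 115.0 joints [ 0.42  0.67  1.45  0.    1.01 -1.58] dist 131.9 rows 4
[[[-0.0, -0.4, -33.0], [0.0001, 0.0009, -0.0]], [[0.0, -0.4, -33.0], [0.0001, 0.0009, -0.0]], [[0.0, -0.4, -33.0], [0.0001, 0.0009, -0.0]], [[0.1, -0.4, -33.0], [0.0001, 0.0009, -0.0]]]
```

Call:
move_arm([
  [[0,0,-15],[0,0,0]],
  [[0,0,-32],[0,0,0]],
  [[0,0,-32],[0,0,0]],
  [[0,0,-32],[0,0,0]],
  [[0,0,-20],[0,0,0]],
])

```text
time_s: 2.98
position: [479.3, 344.1, 326.3]
tcp_rot: [[-0.906, -0.423, 0.005], [-0.423, 0.906, 0.002], [-0.005, -0.0, -1.0]]
force: [0.6, 0.2, -3.0]
opening: 40.8
finger_force: 61.8
```

```bash
python3 - <<'E'
from h import *
st=state();print(st["opening"],st["finger_force"])
plan(618,-113.4,165,80)
E
```

```text
40.8213179080726 61.77767221641261
yaw 115.0 -> 80.0 joints [ 0.42  0.51  1.31 -0.    1.31 -1.58] dist 478.1 rows 15
[[[4.5, -31.6, 0.4], [0.0001, 0.0003, 0.0407]], [[3.2, -31.7, 0.4], [0.0001, 0.0003, 0.0407]], [[1.9, -31.8, 0.4], [0.0001, 0.0003, 0.0407]], [[0.6, -31.9, 0.4], [0.0001, 0.0003, 0.0407]], [[-0.7, -31.9, 0.4], [0.0001, 0.0003, 0.0407]]]
[[[-2.0, -31.8, 0.4], [0.0001, 0.0003, 0.0407]], [[-3.3, -31.7, 0.4], [0.0001, 0.0003, 0.0407]], [[-4.5, -31.5, 0.4], [0.0001, 0.0003, 0.0407]], [[-5.8, -31.3, 0.4], [0.0001, 0.0003, 0.0407]], [[-7.1, -31.1, 0.4], [0.0001, 0.0003, 0.0407]]]
[[[-8.4, -30.8, 0.4], [0.0001, 0.0003, 0.0407]], [[-9.6, -30.4, 0.4], [0.0001, 0.0003, 0.0407]], [[-10.8, -30.0, 0.4], [0.0001, 0.0003, 0.0407]], [[-12.0, -29.5, 0.4], [0.0001, 0.0003, 0.0407]], [[-13.2, -29.0, 0.4], [0.0001, 0.0003, 0.0407]]]
```

Call:
move_arm([
  [[4.5,-31.5,0],[0,0,0.0407]],
  [[3,-31.5,0],[0,0,0.0407]],
  [[2,-32,0],[0,0,0.0407]],
  [[0.5,-32,0],[0,0,0.0407]],
  [[-0.5,-32,0],[0,0,0.0407]],
])

```text
time_s: 3.4
position: [525.8, 190.1, 322.9]
tcp_rot: [[-0.973, -0.229, 0.001], [-0.229, 0.973, 0.0], [-0.001, -0.0, -1.0]]
force: [1.3, 0.5, -3.3]
opening: 41.1
finger_force: 61.7
```

Call:
move_arm([
  [[-2,-32,0],[0,0,0.0407]],
  [[-3.5,-31.5,0],[0,0,0.0407]],
  [[-4.5,-31.5,0],[0,0,0.0407]],
  [[-6,-31,0],[0,0,0.0407]],
  [[-7,-31,0],[0,0,0.0407]],
])

```text
time_s: 3.82
position: [572.4, 38.1, 322.8]
tcp_rot: [[-1.0, -0.027, 0.001], [-0.027, 1.0, -0.0], [-0.001, -0.0, -1.0]]
force: [0.7, 0.2, -3.7]
opening: 40.9
finger_force: 61.7
```

Call:
move_arm([
  [[-8.5,-31,0],[0,0,0.0407]],
  [[-9.5,-30.5,0],[0,0,0.0407]],
  [[-11,-30,0],[0,0,0.0407]],
  [[-12,-29.5,0],[0,0,0.0407]],
  [[-13,-29,0],[0,0,0.0407]],
])

```text
time_s: 4.23
position: [618.7, -114.8, 322.8]
tcp_rot: [[-0.984, 0.176, 0.001], [0.176, 0.984, -0.0], [-0.001, -0.0, -1.0]]
force: [0.5, 0.5, -3.2]
opening: 41.1
finger_force: 61.7
```

Call:
move_arm([
  [[0,0,0],[0,0,0]],
  [[0,0,0],[0,0,0]],
  [[0,0,0],[0,0,0]],
])

```text
time_s: 4.48
position: [618.4, -112.9, 322.3]
tcp_rot: [[-0.985, 0.173, -0.0], [0.173, 0.985, 0.0], [0.0, 0.0, -1.0]]
force: [-0.7, 0.8, -3.6]
opening: 40.8
finger_force: 61.9
```

```bash
python3 - <<'E'
from h import *
st=state();print(st["position"],st["opening"],st["finger_force"])
s,W,P=wworld(); cv2.imwrite("pics/w2.png",s["color"]); np.save("w2.npy",W); np.save("p2.npy",P)
# pipe in tool frame, held
for n,c,r,zr in [("hub",(618,-113),32,(50,60)),("disc",(650,136),35,(48,60))]:
    m=(W[...,2]>zr[0])&(W[...,2]<zr[1])&(np.hypot(W[...,0]-c[0],W[...,1]-c[1])<r); Q=W[m]
    print(n,len(Q)); 
    if len(Q)>5: print(Q.mean(0),cv2.minEnclosingCircle(Q[:,:2].astype(np.float32)))
m=(np.hypot(P[...,0],P[...,1])<27)&(P[...,2]>125)&(P[...,2]<200)
Q=P[m];print("pipe tool",len(Q),np.percentile(Q,[1,50,99],axis=0))
E
```

```text
[ 618.36200001 -112.9052533   322.28578755] 40.82317480281372 61.921086094662314
hub 870
[ 610.84064241 -113.74102133   56.01242703] ((620.0986328125, -115.15715026855469), 22.784015655517578)
disc 835
[651.9430013  132.21854483  53.72319434] ((652.8953857421875, 134.75128173828125), 23.98992919921875)
pipe tool 10959 [[-19.06881777 -24.27385056 129.37220991]
 [  3.84534327  -0.87747389 149.2758055 ]
 [ 20.59851203  24.03614498 189.43449387]]
```

View pics/w2.png

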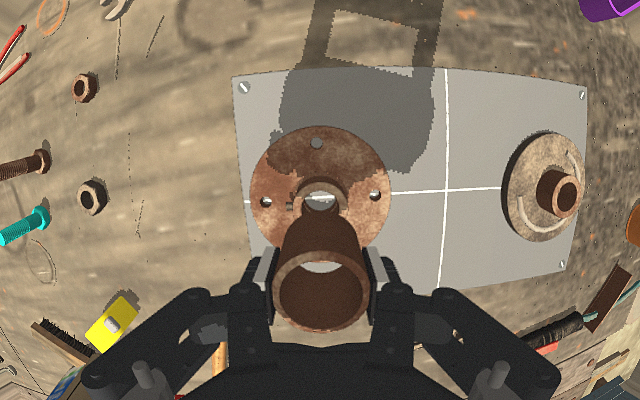

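The wrist view shows the pipe held upright (rim around (322,290)) and the flange base (318,195) with its hub partly hidden; the disc is at (545,187).

```bash
python3 - <<'E'
from h import *
from scipy.optimize import least_squares
W=np.load("w2.npy");P=np.load("p2.npy")
def circ(Q,r):
    h=cv2.convexHull(Q.astype(np.float32))[:,0]
    f=least_squares(lambda p:np.hypot(*(h-p[:2]).T)-p[2],[*h.mean(0),r],loss="soft_l1"); return f.x.round(2)
W2=world(dict(np.load("top0.npz")))
for nm,w in(("wrist",W),("top",W2)):
  for n,c,zb,zh in(("flange",(619,-114),(18,27),(50,60)),("disc",(651,135.5),(18,28),(49,60))):
    d=np.hypot(w[...,0]-c[0],w[...,1]-c[1])
    print(nm,n,"base",circ(w[(d<72)&(w[...,2]>zb[0])&(w[...,2]<zb[1])][:,:2],65),"hub",circ(w[(d<30)&(w[...,2]>zh[0])&(w[...,2]<zh[1])][:,:2],23))
d=np.hypot(P[...,0],P[...,1])
m=(d<28)&(P[...,2]>100)&(P[...,2]<185)
print(np.histogram(P[m][:,2],bins=np.arange(100,190,5)))
for z0 in (126,130,134): 
    q=P[(d<24)&(P[...,2]>z0)&(P[...,2]<z0+5)]; print(z0,len(q),q.min(0),q.max(0), cv2.minEnclosingCircle(q[:,:2].astype(np.float32)) if len(q)>3 else 0)
E
```

```text
wrist flange base [ 620.55 -115.36   64.87] hub [ 620.47 -115.36   22.41]
wrist disc base [652.88 134.38  62.11] hub [652.75 134.11  23.02]
top flange base [ 617.87 -113.81   64.46] hub [ 617.82 -113.65   21.96]
top disc base [650.28 136.32  61.76] hub [650.23 136.02  22.44]
(array([ 471,   84,  173,  250,  190,  160,  682, 2454, 1355, 1084, 1019,
        923,  816,  666,  565,  480,  454]), array([100, 105, 110, 115, 120, 125, 130, 135, 140, 145, 150, 155, 160,
       165, 170, 175, 180, 185]))
126 67 [ -1.80848836 -23.86207886 126.08284964] [ 10.75303475  21.69843335 130.95831689] ((4.324338912963867, -1.1851072311401367), 23.491727828979492)
130 476 [-13.03663665 -23.89578664 130.09942298] [ 10.50884064  22.45921426 134.97542872] ((0.08776929974555969, -0.056268978863954544), 23.97118377685547)
134 1579 [-20.84851755 -22.47112027 134.00427551] [ 21.27411784  22.27379151 138.99874775] ((0.30665016174316406, -0.13973140716552734), 23.979835510253906)
```

Call:
move_arm([
  [[-2.5,-2,15],[0,0,0]],
  [[0,0,20],[0,0,0]],
  [[0,0,15],[0,0,0]],
  [[0,0,10],[0,0,0]],
  [[0,0,0],[0,0,0]],
])

```text
time_s: 4.95
position: [620.4, -114.6, 260.1]
tcp_rot: [[-0.985, 0.172, -0.004], [0.172, 0.985, 0.001], [0.004, 0.001, -1.0]]
force: [-0.6, -0.1, -3.8]
opening: 41.0
finger_force: 61.8
```

Call:
move_arm([
  [[0,0,3],[0,0,0]],
  [[0,0,2],[0,0,0]],
  [[0,0,2],[0,0,0]],
  [[0,0,0],[0,0,0]],
  [[0,0,0],[0,0,0]],
])

```text
time_s: 5.37
position: [620.9, -115.7, 255.4]
tcp_rot: [[-0.985, 0.173, 0.001], [0.173, 0.985, -0.0], [-0.001, -0.0, -1.0]]
force: [0.6, 0.2, -3.3]
opening: 41.3
finger_force: 61.9
```

```bash
python3 - <<'E'
from h import *
st=state();print(st["position"],st["opening"],st["force"])
s,W,P=wworld(); cv2.imwrite("pics/w3.png",s["color"][150:400,150:500])
E
```

```text
[ 620.8514244  -115.71368243  255.38072823] 41.29240619156297 [ 0.59357312  0.22214944 -3.33637845]
```

View pics/w3.png

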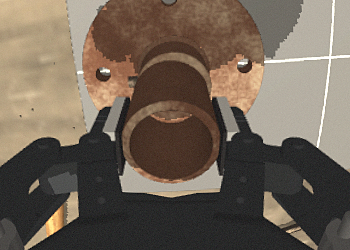

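The crop shows the pipe (rim at (174,142)) directly over the flange hub, centred sideways. I'll lower it to contact.

Call:
move_arm([
  [[0,0,2],[0,0,0]],
  [[0,0,2],[0,0,0]],
  [[0,0,1],[0,0,0]],
  [[0,0,0],[0,0,0]],
  [[0,0,0],[0,0,0]],
])

```text
time_s: 5.83
position: [620.8, -115.7, 249.8]
tcp_rot: [[-0.985, 0.173, -0.0], [0.173, 0.985, 0.0], [0.0, 0.0, -1.0]]
force: [-1.0, 0.1, -3.7]
opening: 41.0
finger_force: 61.9
```

Call:
move_arm([
  [[0,0,1],[0,0,0]],
  [[0,0,0.5],[0,0,0]],
  [[0,0,0],[0,0,0]],
  [[0,0,0],[0,0,0]],
])

```text
time_s: 6.17
position: [620.8, -115.7, 248.4]
tcp_rot: [[-0.985, 0.173, -0.0], [0.173, 0.985, 0.0], [0.0, 0.0, -1.0]]
force: [-0.7, -0.4, -4.7]
opening: 40.9
finger_force: 61.9
```

Call:
move_arm([
  [[0,0,1],[0,0,0]],
  [[0,0,0],[0,0,0]],
  [[0,0,0],[0,0,0]],
])

```text
time_s: 6.42
position: [620.8, -115.7, 247.9]
tcp_rot: [[-0.985, 0.173, 0.001], [0.173, 0.985, -0.0], [-0.001, -0.0, -1.0]]
force: [-1.3, 0.2, 1.5]
opening: 41.0
finger_force: 62.3
```

Call:
move_arm([
  [[0,0,1],[0,0,0]],
  [[0,0,0],[0,0,0]],
  [[0,0,0],[0,0,0]],
])

```text
time_s: 6.67
position: [620.8, -115.6, 247.9]
tcp_rot: [[-0.985, 0.173, 0.001], [0.173, 0.985, -0.001], [-0.001, -0.0, -1.0]]
force: [-4.6, 0.9, 8.5]
opening: 41.1
finger_force: 63.2
```

Call:
move_arm([
  [[0,0,-0.8],[0,0,0]],
  [[0,0,0],[0,0,0]],
])

```text
time_s: 6.83
position: [620.8, -115.7, 247.9]
tcp_rot: [[-0.985, 0.173, 0.001], [0.173, 0.985, -0.0], [-0.001, -0.0, -1.0]]
force: [-2.0, 1.0, 5.9]
opening: 41.0
finger_force: 62.8
```

Call:
move_arm([
  [[0,0,0],[0,0,0]],
  [[0,0,0],[0,0,0]],
  [[0,0,0],[0,0,0]],
  [[0,0,0],[0,0,0]],
  [[0,0,0],[0,0,0]],
], fingers=1)

```text
time_s: 7.25
position: [620.9, -115.7, 247.0]
tcp_rot: [[-0.985, 0.173, -0.0], [0.173, 0.985, 0.0], [0.0, 0.0, -1.0]]
force: [-0.1, -0.7, 0.1]
opening: 85.5
finger_force: 0.0
```

Call:
move_arm([
  [[0,0,0],[0,0,0]],
  [[0,0,-15],[0,0,0]],
  [[0,0,-25],[0,0,0]],
  [[0,0,-30],[0,0,0]],
  [[0,0,-30],[0,0,0]],
])

```text
time_s: 7.67
position: [620.7, -115.7, 348.1]
tcp_rot: [[-0.985, 0.173, -0.001], [0.173, 0.985, 0.0], [0.001, 0.0, -1.0]]
force: [-0.1, -0.7, 0.1]
opening: 85.4
finger_force: 0.0
```

```bash
cat >> h.py <<'E'
from scipy.optimize import least_squares
def circ(Q,r):
    h=cv2.convexHull(Q.astype(np.float32))[:,0]
    return least_squares(lambda p:np.hypot(*(h-p[:2]).T)-p[2],[*h.mean(0),r],loss="soft_l1").x.round(2)
def fit(w,c,rad,zb,r):
    d=np.hypot(w[...,0]-c[0],w[...,1]-c[1]); q=w[(d<rad)&(w[...,2]>zb[0])&(w[...,2]<zb[1])]
    return (len(q),circ(q[:,:2],r)) if len(q)>8 else len(q)
def hexyaw(w,c,rad,zb,img=None):
    """best hexagon flat-normal angle mod 60 from top-face hull"""
    d=np.hypot(w[...,0]-c[0],w[...,1]-c[1]); q=w[(d<rad)&(w[...,2]>zb[0])&(w[...,2]<zb[1])][:,:2]
    h=cv2.convexHull(q.astype(np.float32))[:,0]; best=None
    for a in np.arange(0,60,1.):
        e=np.radians(a+np.arange(0,360,60)); s=[(h@[np.cos(t),np.sin(t)]).max() for t in e]
        A=sum(s)
        if best is None or A<best[0]: best=(A,a,[s[i]+s[i+3] for i in range(3)],np.linalg.lstsq(np.c_[np.cos(e),np.sin(e),np.ones(6)],np.array(s),rcond=None)[0])
    return len(q),best
E
python3 - <<'E'
from h import *
s,W,P=wworld()
print(state()["position"])
print("pipe",fit(W,(620,-115),32,(100,116),21.5),"flange",fit(W,(620,-115),72,(18,27),65),"disc",fit(W,(652,134),72,(18,28),62))
plan(574,-376.5,170,80,maxstep=33)
E
```

```text
[ 621.09110192 -115.69921493  355.05140534]
pipe (1190, array([ 621.29, -117.28,   21.31])) flange (8981, array([ 620.72, -115.38,   64.89])) disc (4520, array([652.9 , 134.38,  62.12]))
yaw 80.0 -> 80.0 joints [-0.37  0.56  1.14 -0.    1.43 -1.77] dist 266.7 rows 9
[[[0.2, -29.4, 3.4], [-0.0002, 0.0011, 0.0]], [[0.2, -29.4, 3.4], [-0.0002, 0.0011, 0.0]], [[0.2, -29.4, 3.4], [-0.0002, 0.0011, 0.0]], [[0.2, -29.4, 3.4], [-0.0002, 0.0011, 0.0]], [[0.1, -29.4, 3.4], [-0.0002, 0.0011, 0.0]]]
[[[0.1, -29.4, 3.4], [-0.0002, 0.0011, 0.0]], [[0.1, -29.4, 3.4], [-0.0002, 0.0011, 0.0]], [[0.1, -29.4, 3.4], [-0.0002, 0.0011, 0.0]], [[0.1, -29.4, 3.3], [-0.0002, 0.0011, 0.0]]]
```

Call:
move_arm([
  [[0,-29.5,3],[0,0,0.04]],
  [[1,-29.5,3],[0,0,0.04]],
  [[2,-29.5,3],[0,0,0.04]],
  [[3.5,-29,3],[0,0,0.04]],
  [[4.5,-29,3],[0,0,0.04]],
])

```text
time_s: 8.13
position: [573.1, -255.4, 331.8]
tcp_rot: [[-0.93, 0.367, 0.0], [0.367, 0.93, -0.0], [-0.0, -0.0, -1.0]]
force: [-0.5, -0.3, 0.4]
opening: 85.7
finger_force: 0.0
```

Call:
move_arm([
  [[6,-29,3],[0,0,0.04]],
  [[7,-28.5,3],[0,0,0.04]],
  [[8,-28.5,3],[0,0,0.04]],
  [[9,-28,3],[0,0,0.04]],
  [[0,0,0],[0,0,0]],
])

```text
time_s: 8.55
position: [495.7, -347.9, 319.4]
tcp_rot: [[-0.857, 0.515, -0.002], [0.515, 0.857, -0.0], [0.001, -0.001, -1.0]]
force: [0.1, -0.3, -0.2]
opening: 85.5
finger_force: 0.0
```

Call:
move_arm([
  [[0,0,0],[0,0,0]],
  [[0,0,0],[0,0,0]],
  [[0,0,0],[0,0,0]],
])

```text
time_s: 8.8
position: [499.3, -343.8, 320.3]
tcp_rot: [[-0.861, 0.508, 0.0], [0.508, 0.861, -0.0], [-0.0, 0.0, -1.0]]
force: [0.8, 0.0, 0.7]
opening: 85.2
finger_force: 0.0
```

```bash
python3 - <<'E'
from h import *
print(state()["position"])
s,W,P=wworld(); cv2.imwrite("pics/w4.png",s["color"]); np.save("w4.npy",W)
print("big",fit(W,(574,-376),30,(15,24),20),hexyaw(W,(574,-376),30,(15,24)))
print("small",fit(W,(451,-352),26,(12,21),17),hexyaw(W,(451,-352),26,(12,21)))
print("bolt",fit(W,(509,-461),20,(75,95),10))
E
```

```text
[ 499.28203049 -343.82847278  320.34341772]
big (745, array([ 574.84, -377.21,   19.42])) (745, (np.float64(110.29058988354234), np.float64(28.0), [np.float64(36.908254648710056), np.float64(37.08640811644989), np.float64(36.29592711838234)], array([ 575.12888585, -377.03952794,   18.38176498])))
small (656, array([ 451.24, -352.62,   16.15])) (656, (np.float64(91.56921707649508), np.float64(24.0), [np.float64(30.83372987721762), np.float64(30.800704252733226), np.float64(29.934782946544146)], array([ 451.31073054, -352.65683   ,   15.26153618])))
bolt 0
```

View pics/w4.png

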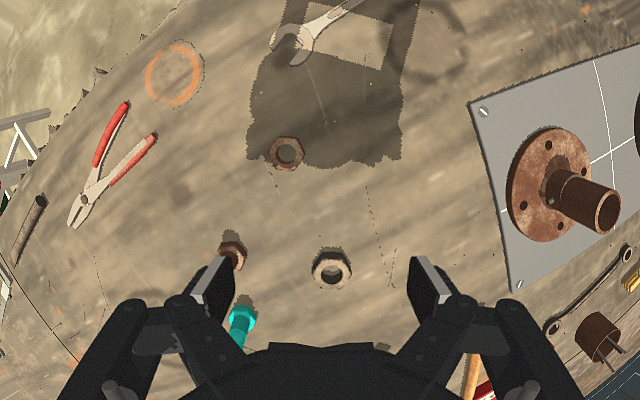

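The picture shows the big nut at (331,268), the small nut at (287,152), the rusty bolt at (232,250), the turquoise bolt at (240,325), and the pipe standing on the flange.

```bash
python3 - <<'E'
from h import *
W=np.load("w4.npy"); st=state(); P=(W-st["position"])@np.array(st["tcp_rot"])
m=(abs(P[...,0])<25)&(abs(P[...,1])<65)&(abs(P[...,1])>30)&(P[...,2]<260)
print("open tip z",np.percentile(P[m][:,2],[50,95,99,100]))
P=np.load("p2.npy"); m=(abs(P[...,0])<14)&(abs(P[...,1])<45)&(abs(P[...,1])>23)&(P[...,2]<185)
print("41mm tip z",np.percentile(P[m][:,2],[50,90,95,99,100]))
plan(575.1,-377,110,28)
E
```

```text
open tip z [ 99.24557208 145.820365   154.54517582 159.93247202]
41mm tip z [115.2692552  141.73310981 151.3665184  161.3116667  166.34755515]
yaw 59.5 -> 28.0 joints [-0.8   0.55  1.27  0.    1.33 -1.84] dist 99.5 rows 5
[[[-16.4, 2.0, 11.1], [0.0, 0.0001, 0.1099]], [[-16.1, 3.8, 11.1], [0.0, 0.0001, 0.1099]], [[-15.6, 5.5, 11.1], [0.0, 0.0001, 0.1099]], [[-14.9, 7.2, 11.1], [0.0, 0.0001, 0.1099]], [[-14.0, 8.8, 11.1], [0.0, 0.0001, 0.1099]]]
```

Call:
move_arm([
  [[-16.5,2,11],[0,0,0.11]],
  [[-16,4,11],[0,0,0.11]],
  [[-15.5,5.5,11],[0,0,0.11]],
  [[-15,7,11],[0,0,0.11]],
  [[-14,9,11],[0,0,0.11]],
])

```text
time_s: 9.27
position: [575.9, -377.1, 264.7]
tcp_rot: [[-0.464, 0.886, 0.0], [0.886, 0.464, -0.0], [-0.0, 0.0, -1.0]]
force: [-0.4, -0.0, 0.3]
opening: 85.7
finger_force: 0.0
```

Call:
move_arm([
  [[0,0,0],[0,0,0]],
  [[0,0,0],[0,0,0]],
  [[0,0,0],[0,0,0]],
])

```text
time_s: 9.52
position: [574.5, -377.0, 265.7]
tcp_rot: [[-0.471, 0.882, 0.0], [0.882, 0.471, -0.0], [-0.0, -0.0, -1.0]]
force: [0.4, 0.2, 0.3]
opening: 85.5
finger_force: 0.0
```

```bash
python3 - <<'E'
from h import *
s,W,P=wworld()
print("big",fit(W,(575,-377),30,(15,24),20),hexyaw(W,(575,-377),30,(15,24)))
plan(575.1,-377,20,28,maxstep=30)
E
```

```text
big (1365, array([ 575.7 , -377.33,   19.81])) (1365, (np.float64(109.09786190059015), np.float64(27.0), [np.float64(36.023254117380986), np.float64(36.29885621745109), np.float64(36.7757515657579)], array([ 575.92229713, -376.94140347,   18.18297698])))
yaw 28.0 -> 28.0 joints [-0.75  0.73  1.07 -0.    1.34 -1.24] dist 91.1 rows 4
[[[-0.0, 0.2, 22.8], [0.0001, 0.0002, 0.0001]], [[-0.1, 0.2, 22.8], [0.0001, 0.0002, 0.0001]], [[-0.1, 0.2, 22.8], [0.0001, 0.0002, 0.0001]], [[-0.1, 0.2, 22.8], [0.0001, 0.0002, 0.0001]]]
```

Call:
move_arm([
  [[-0.5,1,28],[0,0,0]],
  [[0,0,28],[0,0,0]],
  [[0,0,20],[0,0,0]],
  [[0,0,13],[0,0,0]],
  [[0,0,2],[0,0,0]],
])

```text
time_s: 9.98
position: [575.0, -377.3, 172.5]
tcp_rot: [[-0.468, 0.884, -0.002], [0.884, 0.468, 0.002], [0.003, -0.001, -1.0]]
force: [-0.1, 0.3, 0.7]
opening: 85.1
finger_force: 0.0
```

Call:
move_arm([
  [[0,0,0],[0,0,0]],
  [[0,0,0],[0,0,0]],
  [[0,0,0],[0,0,0]],
])

```text
time_s: 10.23
position: [575.8, -377.9, 176.1]
tcp_rot: [[-0.468, 0.884, 0.002], [0.884, 0.468, -0.002], [-0.003, 0.001, -1.0]]
force: [0.8, 0.2, 0.9]
opening: 85.4
finger_force: 0.0
```

Call:
move_arm([
  [[0,0,0],[0,0,0]],
  [[0,0,0],[0,0,0]],
  [[0,0,0],[0,0,0]],
  [[0,0,0],[0,0,0]],
  [[0,0,0],[0,0,0]],
], fingers=0)

```text
time_s: 10.65
position: [575.7, -377.8, 174.9]
tcp_rot: [[-0.468, 0.884, 0.001], [0.884, 0.468, -0.001], [-0.001, 0.0, -1.0]]
force: [-0.1, -0.5, 0.5]
opening: 33.7
finger_force: 60.4
```

Call:
move_arm([
  [[0,0,0],[0,0,0]],
  [[0,0,0],[0,0,0]],
  [[0,0,0],[0,0,0]],
])

```text
time_s: 10.9
position: [575.7, -377.8, 174.7]
tcp_rot: [[-0.468, 0.884, 0.001], [0.884, 0.468, -0.001], [-0.001, 0.0, -1.0]]
force: [-0.6, 0.9, 6.2]
opening: 34.0
finger_force: 61.2
```

Call:
move_arm([
  [[0,0,-15],[0,0,0]],
  [[0,0,-32],[0,0,0]],
  [[0,0,-36],[0,0,0]],
  [[0,0,-36],[0,0,0]],
  [[0,0,-32],[0,0,0]],
])

```text
time_s: 11.32
position: [575.4, -377.6, 326.8]
tcp_rot: [[-0.467, 0.884, -0.0], [0.884, 0.467, 0.0], [0.0, -0.0, -1.0]]
force: [1.1, -0.2, -1.1]
opening: 33.9
finger_force: 60.4
```

```bash
python3 - <<'E'
from h import *
st=state();print(st["position"],st["opening"],st["finger_force"])
plan(621,-116.5,170,60)
E
```

```text
[ 575.38890061 -377.56768737  326.82998751] 33.915331152820265 60.42073198315279
yaw 27.9 -> 60.0 joints [-0.75  0.68  0.98 -0.    1.48 -1.24] dist 265.0 rows 9
[[[23.3, 18.0, 0.2], [-0.0, -0.0, -0.0623]], [[22.1, 19.5, 0.2], [-0.0, -0.0, -0.0623]], [[20.9, 20.8, 0.2], [-0.0, -0.0, -0.0623]], [[19.5, 22.1, 0.2], [-0.0, -0.0, -0.0623]], [[18.1, 23.2, 0.2], [-0.0, -0.0, -0.0623]]]
[[[16.6, 24.3, 0.2], [-0.0, -0.0, -0.0623]], [[15.1, 25.3, 0.2], [-0.0, -0.0, -0.0623]], [[13.5, 26.2, 0.2], [-0.0, -0.0, -0.0623]], [[11.8, 27.0, 0.2], [-0.0, -0.0, -0.0623]]]
```

Call:
move_arm([
  [[23.5,18,0],[0,0,-0.0623]],
  [[22,19.5,0],[0,0,-0.0623]],
  [[21,21,0],[0,0,-0.0623]],
  [[19.5,22,0],[0,0,-0.0623]],
  [[18,23,0],[0,0,-0.0623]],
])

```text
time_s: 11.73
position: [600.7, -231.2, 324.5]
tcp_rot: [[-0.718, 0.696, -0.001], [0.696, 0.718, 0.001], [0.002, -0.0, -1.0]]
force: [0.4, -0.1, -0.3]
opening: 34.2
finger_force: 60.5
```

Call:
move_arm([
  [[16.5,24.5,0],[0,0,-0.0623]],
  [[15,25.5,0],[0,0,-0.0623]],
  [[13.5,26,0],[0,0,-0.0623]],
  [[12,27,0],[0,0,-0.0623]],
  [[0,0,0],[0,0,0]],
])

```text
time_s: 12.15
position: [621.6, -111.6, 324.6]
tcp_rot: [[-0.87, 0.493, -0.001], [0.493, 0.87, 0.002], [0.002, 0.001, -1.0]]
force: [0.8, -0.0, -1.6]
opening: 34.0
finger_force: 60.4
```

Call:
move_arm([
  [[0,0,0],[0,0,0]],
  [[0,0,0],[0,0,0]],
  [[0,0,0],[0,0,0]],
])

```text
time_s: 12.4
position: [621.1, -117.4, 324.9]
tcp_rot: [[-0.865, 0.501, -0.001], [0.501, 0.865, -0.0], [0.001, -0.0, -1.0]]
force: [-0.9, -0.3, -0.7]
opening: 34.2
finger_force: 60.4
```

```bash
python3 - <<'E'
from h import *
print(state()["position"])
s,W,P=wworld(); cv2.imwrite("pics/w5.png",s["color"][120:400,150:520])
print("pipe",fit(W,(621,-116.5),32,(100,116),21.5),"flange",fit(W,(620.5,-115),72,(18,27),65),"disc",fit(W,(652,134),72,(18,28),62))
w=world(snapshot("top"));print("top: pipe",fit(w,(619,-114),32,(100,116),21.5),"flange",fit(w,(618,-113.8),72,(18,27),65))
m=(np.hypot(P[...,0],P[...,1])<25)&(P[...,2]>145)&(P[...,2]<180); q=P[m]; print(len(q),q.min(0),q.max(0))
E
```

```text
[ 621.09750715 -117.4218499   324.873602  ]
pipe (903, array([ 621.19, -117.06,   21.19])) flange (9908, array([ 620.63, -115.17,   64.77])) disc (5516, array([653.  , 134.45,  62.1 ]))
top: pipe (13, array([ 620.  , -115.92,   20.38])) flange (135, array([ 621.31, -104.19,   54.45]))
5249 [-20.1325065  -23.24053805 145.0048267 ] [ 21.45021341  24.46569498 174.46363355]
```

View pics/w5.png

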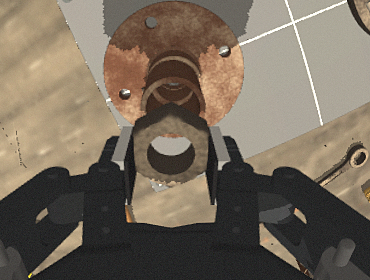

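The crop shows the nut held flat (170,150) with the pipe rim right behind it, both in line. Lowering it.

Call:
move_arm([
  [[0,0,10],[0,0,0]],
  [[0,0,15],[0,0,0]],
  [[0,0,10],[0,0,0]],
  [[0,0,3],[0,0,0]],
  [[0,0,0],[0,0,0]],
])

```text
time_s: 12.92
position: [621.1, -116.6, 286.0]
tcp_rot: [[-0.866, 0.5, -0.002], [0.5, 0.866, 0.001], [0.002, -0.0, -1.0]]
force: [-0.3, -0.5, -1.3]
opening: 34.0
finger_force: 60.4
```

Call:
move_arm([
  [[0,0,1],[0,0,0]],
  [[0,0,0.5],[0,0,0]],
  [[0,0,0],[0,0,0]],
  [[0,0,0],[0,0,0]],
])

```text
time_s: 13.25
position: [621.3, -116.4, 286.2]
tcp_rot: [[-0.866, 0.5, 0.001], [0.5, 0.866, -0.0], [-0.001, 0.0, -1.0]]
force: [-0.5, -0.5, -1.9]
opening: 34.3
finger_force: 60.4
```

Call:
move_arm([
  [[0,0,1],[0,0,0]],
  [[0,0,0],[0,0,0]],
  [[0,0,0],[0,0,0]],
])

```text
time_s: 13.5
position: [621.2, -116.4, 284.8]
tcp_rot: [[-0.866, 0.5, 0.0], [0.5, 0.866, -0.0], [-0.0, 0.0, -1.0]]
force: [-0.2, -0.2, -1.0]
opening: 34.3
finger_force: 60.4
```

Call:
move_arm([
  [[0,0,1],[0,0,0]],
  [[0,0,0],[0,0,0]],
  [[0,0,0],[0,0,0]],
])

```text
time_s: 13.75
position: [621.2, -116.4, 283.7]
tcp_rot: [[-0.866, 0.5, -0.0], [0.5, 0.866, 0.0], [0.0, -0.0, -1.0]]
force: [1.2, 0.5, -1.1]
opening: 34.2
finger_force: 60.4
```

Call:
move_arm([
  [[0,0,0.7],[0,0,0]],
  [[0,0,0],[0,0,0]],
  [[0,0,0],[0,0,0]],
])

```text
time_s: 14.0
position: [621.2, -116.4, 283.0]
tcp_rot: [[-0.866, 0.5, -0.0], [0.5, 0.866, -0.0], [-0.0, -0.0, -1.0]]
force: [0.4, 0.8, -0.5]
opening: 34.2
finger_force: 60.5
```

Call:
move_arm([
  [[0,0,0.7],[0,0,0]],
  [[0,0,0],[0,0,0]],
  [[0,0,0],[0,0,0]],
])

```text
time_s: 14.25
position: [621.2, -116.4, 282.8]
tcp_rot: [[-0.866, 0.5, 0.001], [0.5, 0.866, -0.0], [-0.001, 0.0, -1.0]]
force: [-0.9, 0.7, 4.0]
opening: 33.9
finger_force: 61.0
```

Call:
move_arm([
  [[0,0,0.7],[0,0,0]],
  [[0,0,0],[0,0,0]],
  [[0,0,0],[0,0,0]],
])

```text
time_s: 14.5
position: [621.2, -116.3, 282.8]
tcp_rot: [[-0.866, 0.5, 0.001], [0.5, 0.866, -0.001], [-0.001, 0.0, -1.0]]
force: [-2.4, 1.4, 9.2]
opening: 34.0
finger_force: 61.7
```

Call:
move_arm([
  [[0,0,-1],[0,0,0]],
  [[0,0,0],[0,0,0]],
])

```text
time_s: 14.67
position: [621.3, -116.4, 282.9]
tcp_rot: [[-0.866, 0.5, 0.001], [0.5, 0.866, -0.0], [-0.001, 0.0, -1.0]]
force: [-0.2, 0.1, 4.1]
opening: 34.0
finger_force: 61.1
```

Call:
move_arm([
  [[0,0,0],[0,0,0]],
  [[0,0,0],[0,0,0]],
  [[0,0,0],[0,0,0]],
  [[0,0,0],[0,0,0]],
  [[0,0,0],[0,0,0]],
], fingers=1)

```text
time_s: 15.08
position: [621.2, -116.4, 282.5]
tcp_rot: [[-0.866, 0.5, -0.0], [0.5, 0.866, 0.0], [0.0, -0.0, -1.0]]
force: [0.1, 0.8, -0.1]
opening: 85.8
finger_force: 0.0
```

Call:
move_arm([
  [[0,0,0],[0,0,0]],
  [[0,0,-15],[0,0,0]],
  [[0,0,-25],[0,0,0]],
  [[0,0,-30],[0,0,0]],
  [[0,0,0],[0,0,0]],
])

```text
time_s: 15.5
position: [621.6, -116.4, 358.5]
tcp_rot: [[-0.866, 0.5, 0.009], [0.5, 0.866, -0.004], [-0.01, 0.002, -1.0]]
force: [0.6, 0.6, 0.8]
opening: 85.4
finger_force: 0.0
```

```bash
python3 - <<'E'
from h import *
print(state()["position"])
s,W,P=wworld()
print("nut",fit(W,(621,-116.5),32,(120,136),20),"flange",fit(W,(620.5,-115),72,(18,27),65))
plan(490,-420,190,65)
E
```

```text
[ 621.55458439 -116.40712216  358.53252017]
nut (1694, array([ 620.93, -116.64,   19.83])) flange (8265, array([ 620.84, -115.09,   64.95]))
yaw 60.0 -> 65.0 joints [-0.37  0.56  1.13  0.    1.44 -1.42] dist 331.0 rows 11
[[[-3.5, -29.9, 1.0], [0.0001, 0.0006, -0.0079]], [[-3.2, -29.9, 1.0], [0.0001, 0.0006, -0.0079]], [[-3.0, -29.9, 1.0], [0.0001, 0.0006, -0.0079]], [[-2.7, -29.9, 1.0], [0.0001, 0.0006, -0.0079]], [[-2.5, -30.0, 1.0], [0.0001, 0.0006, -0.0079]]]
[[[-2.3, -30.0, 1.0], [0.0001, 0.0006, -0.0079]], [[-2.0, -30.0, 1.0], [0.0001, 0.0006, -0.0079]], [[-1.8, -30.0, 1.0], [0.0001, 0.0006, -0.0079]], [[-1.6, -30.0, 1.0], [0.0001, 0.0006, -0.0079]], [[-1.3, -30.0, 1.0], [0.0001, 0.0006, -0.0079]]]
[[[-1.1, -30.1, 1.0], [0.0001, 0.0006, -0.0079]]]
```

Call:
move_arm([
  [[-3.5,-30,1],[0,0,-0.008]],
  [[-3,-30,1],[0,0,-0.008]],
  [[-3,-30,1],[0,0,-0.008]],
  [[-3,-30,1],[0,0,-0.008]],
  [[-2.5,-30,1],[0,0,-0.008]],
])

```text
time_s: 15.97
position: [560.7, -255.9, 346.7]
tcp_rot: [[-0.886, 0.464, -0.001], [0.464, 0.886, 0.001], [0.001, 0.0, -1.0]]
force: [0.7, -0.6, 0.1]
opening: 85.3
finger_force: 0.0
```

Call:
move_arm([
  [[-2.5,-30,1],[0,0,-0.008]],
  [[-2,-30,1],[0,0,-0.008]],
  [[-2,-30,1],[0,0,-0.008]],
  [[-2,-30,1],[0,0,-0.008]],
  [[-1.5,-30,1],[0,0,-0.008]],
])

```text
time_s: 16.38
position: [501.9, -394.4, 341.6]
tcp_rot: [[-0.903, 0.429, -0.001], [0.429, 0.903, 0.001], [0.001, 0.001, -1.0]]
force: [0.0, -0.9, 0.2]
opening: 85.3
finger_force: 0.0
```

Call:
move_arm([
  [[-1,-30,1],[0,0,-0.008]],
  [[0,0,0],[0,0,0]],
  [[0,0,0],[0,0,0]],
  [[0,0,0],[0,0,0]],
])

```text
time_s: 16.72
position: [490.9, -420.3, 340.9]
tcp_rot: [[-0.907, 0.422, -0.001], [0.422, 0.907, 0.001], [0.001, 0.001, -1.0]]
force: [-0.1, 0.2, 0.6]
opening: 85.4
finger_force: 0.0
```

```bash
python3 - <<'E'
from h import *
print(state()["position"])
s,W,P=wworld(); cv2.imwrite("pics/w6.png",s["color"])
print("bolt",fit(W,(510,-462),22,(75,95),10),"head",fit(W,(510,-462),22,(8,20),16),"turq",fit(W,(581,-497),22,(75,95),10))
plan(510.3,-462,120,65)
E
```

```text
[ 490.86770317 -420.32831964  340.91841743]
bolt (543, array([ 510.45, -462.67,    9.93])) head (354, array([ 511.29, -460.39,   15.85])) turq (400, array([ 582.39, -496.7 ,    9.39]))
yaw 65.1 -> 65.0 joints [-0.89  0.6   1.11  0.    1.44 -2.03] dist 80.8 rows 3
[[[-11.7, -10.1, 22.1], [0.0002, -0.0002, 0.0005]], [[-11.7, -10.0, 22.1], [0.0002, -0.0002, 0.0005]], [[-11.7, -10.0, 22.1], [0.0002, -0.0002, 0.0005]]]
```

View pics/w6.png

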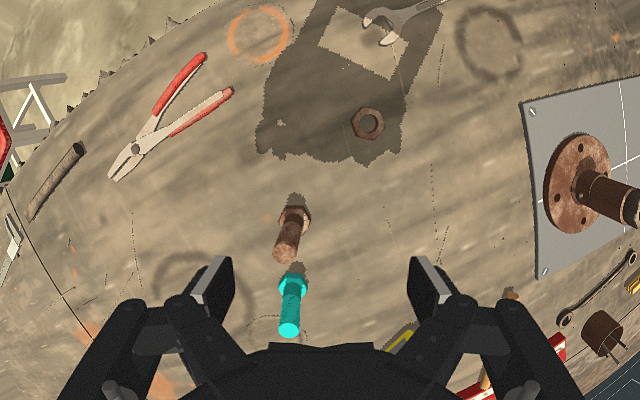

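The picture shows the rusty long bolt's top at (285,255), the turquoise one at (289,325) beside it along tool x, and the small nut at (368,123).

Call:
move_arm([
  [[-18,-15,0],[0,0,0]],
  [[-17.5,-15,0],[0,0,0]],
  [[0,0,25],[0,0,0]],
  [[0,0,30],[0,0,0]],
  [[0,0,30],[0,0,0]],
])

```text
time_s: 17.18
position: [511.1, -461.7, 255.9]
tcp_rot: [[-0.907, 0.421, 0.001], [0.421, 0.907, -0.001], [-0.001, -0.0, -1.0]]
force: [1.5, -0.1, -0.2]
opening: 85.2
finger_force: 0.0
```

Call:
move_arm([
  [[0,0,25],[0,0,0]],
  [[0,0,15],[0,0,0]],
  [[0,0,6],[0,0,0]],
  [[0,0,0],[0,0,0]],
  [[0,0,0],[0,0,0]],
])

```text
time_s: 17.6
position: [510.9, -462.5, 211.6]
tcp_rot: [[-0.907, 0.421, 0.001], [0.421, 0.907, -0.001], [-0.001, -0.001, -1.0]]
force: [0.1, -0.5, 0.2]
opening: 85.6
finger_force: 0.0
```

Call:
move_arm([
  [[0,0,0],[0,0,0]],
  [[0,0,0],[0,0,0]],
  [[0,0,0],[0,0,0]],
  [[0,0,0],[0,0,0]],
  [[0,0,0],[0,0,0]],
], fingers=0)

```text
time_s: 18.02
position: [510.3, -462.9, 211.0]
tcp_rot: [[-0.907, 0.422, 0.0], [0.422, 0.907, -0.0], [-0.0, -0.0, -1.0]]
force: [0.0, -0.1, -1.0]
opening: 25.6
finger_force: 0.0
```

Call:
move_arm([
  [[0,0,0],[0,0,0]],
  [[0,0,0],[0,0,0]],
  [[0,0,0],[0,0,0]],
  [[0,0,0],[0,0,0]],
  [[0,0,0],[0,0,0]],
])

```text
time_s: 18.43
position: [510.4, -462.8, 211.3]
tcp_rot: [[-0.907, 0.422, 0.001], [0.422, 0.907, -0.0], [-0.001, 0.0, -1.0]]
force: [0.9, 2.2, 5.6]
opening: 18.6
finger_force: 58.6
```

Call:
move_arm([
  [[0,0,-15],[0,0,0]],
  [[0,0,-30],[0,0,0]],
  [[0,0,-35],[0,0,0]],
  [[0,0,-35],[0,0,0]],
  [[0,0,-35],[0,0,0]],
])

```text
time_s: 18.85
position: [510.1, -462.8, 361.2]
tcp_rot: [[-0.907, 0.422, -0.001], [0.422, 0.907, 0.001], [0.002, 0.001, -1.0]]
force: [0.0, -0.5, -2.6]
opening: 18.9
finger_force: 58.9
```

```bash
python3 - <<'E'
from h import *
st=state();print(st["position"],st["opening"],st["finger_force"])
plan(540,-80,210,65)
E
```

```text
[ 510.08521744 -462.83108555  361.24103161] 18.881750934898214 58.90751073136926
yaw 65.0 -> 65.0 joints [-0.91  0.66  0.93 -0.    1.56 -2.04] dist 384.0 rows 12
[[[11.2, 30.0, -0.3], [0.0001, -0.0002, 0.0]], [[11.2, 30.0, -0.3], [0.0001, -0.0002, 0.0]], [[11.2, 30.0, -0.3], [0.0001, -0.0002, 0.0]], [[11.2, 30.0, -0.3], [0.0001, -0.0002, 0.0]], [[11.2, 30.0, -0.3], [0.0001, -0.0002, 0.0]]]
[[[11.2, 30.0, -0.3], [0.0001, -0.0002, 0.0]], [[11.2, 30.0, -0.3], [0.0001, -0.0002, 0.0]], [[11.2, 30.0, -0.3], [0.0001, -0.0002, 0.0]], [[11.2, 30.0, -0.3], [0.0001, -0.0002, 0.0]], [[11.2, 30.0, -0.3], [0.0001, -0.0002, 0.0]]]
[[[11.2, 30.0, -0.3], [0.0001, -0.0002, 0.0]], [[11.2, 30.0, -0.3], [0.0001, -0.0002, 0.0]]]
```

Call:
move_arm([
  [[11,30,0],[0,0,0]],
  [[11,30,0],[0,0,0]],
  [[11,30,0],[0,0,0]],
  [[11,30,0],[0,0,0]],
  [[11.5,30,0],[0,0,0]],
])

```text
time_s: 19.27
position: [523.0, -302.1, 359.8]
tcp_rot: [[-0.906, 0.422, -0.001], [0.422, 0.906, 0.001], [0.002, 0.0, -1.0]]
force: [2.0, 1.0, -3.1]
opening: 18.6
finger_force: 59.5
```

Call:
move_arm([
  [[11,30,0],[0,0,0]],
  [[11.5,30,0],[0,0,0]],
  [[11,30,0],[0,0,0]],
  [[11.5,30,0],[0,0,0]],
  [[11,30,0],[0,0,0]],
])

```text
time_s: 19.68
position: [535.5, -142.4, 360.0]
tcp_rot: [[-0.907, 0.422, -0.001], [0.422, 0.907, 0.0], [0.001, -0.0, -1.0]]
force: [1.5, 0.8, -3.0]
opening: 18.7
finger_force: 59.5
```

Call:
move_arm([
  [[11.5,30,0],[0,0,0]],
  [[11,30,0],[0,0,0]],
  [[-12.5,30.5,0],[0,0,0]],
  [[-12.5,30.5,0],[0,0,0]],
  [[-12.5,30.5,0],[0,0,0]],
])

```text
time_s: 20.1
position: [613.9, -11.4, 360.2]
tcp_rot: [[-0.907, 0.422, -0.001], [0.422, 0.907, -0.0], [0.001, -0.001, -1.0]]
force: [0.6, -0.2, -4.0]
opening: 18.7
finger_force: 59.4
```

Call:
move_arm([
  [[-12.5,30.5,0],[0,0,0]],
  [[0,0,0],[0,0,0]],
  [[0,0,0],[0,0,0]],
  [[0,0,0],[0,0,0]],
])

```text
time_s: 20.43
position: [637.3, 9.3, 359.8]
tcp_rot: [[-0.907, 0.422, -0.002], [0.422, 0.907, -0.0], [0.002, -0.001, -1.0]]
force: [-0.3, -0.0, -3.5]
opening: 18.6
finger_force: 59.4
```

```bash
python3 - <<'E'
from h import *
st=state();print(st["position"],st["opening"],st["finger_force"])
s,W,P=wworld(); cv2.imwrite("pics/w7.png",s["color"]); np.save("w7.npy",W)
f=fit(W,(620.5,-115),72,(18,27),65);d=fit(W,(652.8,134.4),72,(18,28),62);print(f,d)
for z in range(100,140,6):
    m=(np.hypot(P[...,0],P[...,1])<13)&(P[...,2]>z)&(P[...,2]<z+6); q=P[m]
    if len(q)>3: print(z,len(q),q.min(0).round(1),q.max(0).round(1))
# scribed lines: bright pixels at plate level
m=(W[...,2]>7)&(W[...,2]<14)&(s["color"].min(-1)>215); q=W[m][:,:2]; print(len(q)); 
plan(636.8,9.6,75,65)
E
```

```text
[637.28266407   9.30618944 359.76723456] 18.62367391616459 59.4148572999984
(6677, array([ 620.65, -114.82,   64.94])) (7274, array([653.05, 134.73,  62.06]))
100 22 [  2.9 -11.1 100.1] [ 10.    8.6 105.9]
106 33 [  3.6 -11.2 106. ] [  9.5   8.8 110.9]
118 1674 [-10.1 -11.2 119.2] [ 10.5  10.2 124. ]
124 554 [ -8.3 -12.6 124. ] [ 10.3  10.4 130. ]
130 577 [ -8.4 -12.2 130. ] [ 10.2  10.9 136. ]
136 357 [  1.8 -10.7 136. ] [  9.9   9.6 142. ]
463
yaw 65.0 -> 65.0 joints [-0.17  0.57  1.11 -0.    1.47 -1.31] dist 130.2 rows 4
[[[0.1, 0.1, 32.5], [-0.0002, -0.0003, 0.0]], [[0.1, 0.1, 32.5], [-0.0002, -0.0003, 0.0]], [[0.1, 0.1, 32.5], [-0.0002, -0.0003, 0.0]], [[0.1, 0.1, 32.5], [-0.0002, -0.0003, 0.0]]]
```

View pics/w7.png

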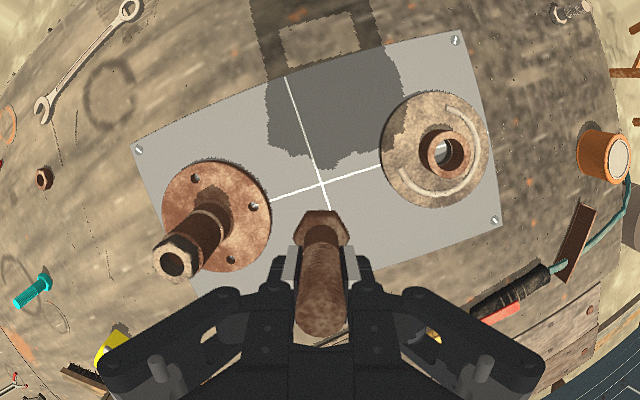

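The picture shows the bolt held head-down near the scribed cross (323,185), with flange, pipe and nut intact at left and the disc at (435,150).

Call:
move_arm([
  [[0,0,25],[0,0,0]],
  [[0,0,35],[0,0,0]],
  [[0,0,35],[0,0,0]],
  [[0,0,25],[0,0,0]],
  [[0,0,10],[0,0,0]],
])

```text
time_s: 20.9
position: [636.2, 8.6, 227.0]
tcp_rot: [[-0.906, 0.423, -0.006], [0.423, 0.906, 0.001], [0.006, -0.002, -1.0]]
force: [-0.2, -0.1, -2.5]
opening: 18.7
finger_force: 59.6
```

Call:
move_arm([
  [[0,0,4],[0,0,0]],
  [[0,0,1],[0,0,0]],
  [[0,0,0],[0,0,0]],
  [[0,0,0],[0,0,0]],
])

```text
time_s: 21.23
position: [637.8, 9.4, 227.5]
tcp_rot: [[-0.907, 0.422, 0.003], [0.422, 0.907, -0.001], [-0.003, 0.001, -1.0]]
force: [0.3, 0.1, -3.1]
opening: 18.5
finger_force: 59.6
```

```bash
python3 - <<'E'
from h import *
st=state();print(st["position"],st["opening"],st["force"],st["tcp_rot"].round(4))
E
```

```text
[637.80003986   9.35563926 227.51822451] 18.473972828279457 [ 0.26057327  0.05657778 -3.12025757] [[-9.066e-01  4.221e-01  3.200e-03]
 [ 4.221e-01  9.066e-01 -6.000e-04]
 [-3.100e-03  8.000e-04 -1.000e+00]]
```

Call:
move_arm([
  [[1,0,2.5],[0,0,0]],
  [[0,0,1],[0,0,0]],
  [[0,0,0],[0,0,0]],
  [[0,0,0],[0,0,0]],
])

```text
time_s: 21.57
position: [636.6, 10.0, 222.3]
tcp_rot: [[-0.907, 0.422, 0.0], [0.422, 0.907, -0.0], [-0.0, 0.0, -1.0]]
force: [-0.1, 0.1, -3.3]
opening: 18.6
finger_force: 59.6
```

Call:
move_arm([
  [[0,0,1],[0,0,0]],
  [[0,0,0],[0,0,0]],
  [[0,0,0],[0,0,0]],
])

```text
time_s: 21.82
position: [636.7, 9.9, 221.4]
tcp_rot: [[-0.907, 0.422, 0.001], [0.422, 0.907, -0.0], [-0.001, 0.0, -1.0]]
force: [-0.9, 0.1, -1.1]
opening: 18.5
finger_force: 60.1
```

Call:
move_arm([
  [[0,0,0.8],[0,0,0]],
  [[0,0,0],[0,0,0]],
  [[0,0,0],[0,0,0]],
])

```text
time_s: 22.07
position: [636.7, 9.9, 221.3]
tcp_rot: [[-0.907, 0.422, 0.001], [0.422, 0.907, -0.0], [-0.001, 0.0, -1.0]]
force: [-1.6, -0.2, 4.0]
opening: 18.4
finger_force: 60.7
```

Call:
move_arm([
  [[0,0,0],[0,0,0]],
  [[0,0,0],[0,0,0]],
  [[0,0,0],[0,0,0]],
  [[0,0,0],[0,0,0]],
  [[0,0,0],[0,0,0]],
], fingers=1)

```text
time_s: 22.48
position: [636.6, 10.0, 220.2]
tcp_rot: [[-0.907, 0.422, -0.0], [0.422, 0.907, 0.0], [0.0, -0.0, -1.0]]
force: [0.4, 0.3, 0.6]
opening: 77.5
finger_force: 0.0
```

Call:
move_arm([
  [[0,0,0],[0,0,0]],
  [[0,0,0],[0,0,0]],
  [[0,0,-15],[0,0,0]],
  [[0,0,-30],[0,0,0]],
  [[0,0,-30],[0,0,0]],
])

```text
time_s: 22.9
position: [636.5, 10.0, 295.4]
tcp_rot: [[-0.907, 0.422, -0.003], [0.422, 0.907, 0.0], [0.003, -0.001, -1.0]]
force: [0.3, 0.5, 0.5]
opening: 85.1
finger_force: 0.0
```

Call:
move_arm([
  [[0,0,-30],[0,0,0]],
  [[0,0,-30],[0,0,0]],
  [[0,0,0],[0,0,0]],
  [[0,0,0],[0,0,0]],
  [[0,0,0],[0,0,0]],
])

```text
time_s: 23.32
position: [636.4, 10.0, 354.4]
tcp_rot: [[-0.907, 0.422, -0.001], [0.422, 0.907, 0.0], [0.001, -0.0, -1.0]]
force: [-0.9, -0.7, -0.6]
opening: 85.5
finger_force: 0.0
```

```bash
python3 - <<'E'
from h import *
print(state()["position"])
s,W,P=wworld(); cv2.imwrite("pics/w8.png",s["color"])
f=fit(W,(620.5,-115),72,(18,27),65);d=fit(W,(652.8,134.4),72,(18,28),62);print(f,d)
print("bolt top",fit(W,(637,10),20,(85,103),10),"head",fit(W,(637,10),24,(18,28),16),"nut",fit(W,(621,-116.5),32,(120,136),20))
m=(W[...,2]>6)&(W[...,2]<15)&(s["color"].min(-1)>200)&(np.hypot(W[...,0]-637,W[...,1]-10)<130); q=W[m][:,:2]
a=np.radians(np.arange(-15,5,.25)); 
h=[]
for t in a:
    X=(q-[637,10])@np.array([[np.cos(t),-np.sin(t)],[np.sin(t),np.cos(t)]])
    h.append((np.histogram(X[:,0],bins=np.arange(-15,15,1.))[0].max(),np.histogram(X[:,1],bins=np.arange(-15,15,1.))[0].max()))
h=np.array(h);print(len(q),"yaw by y-line,x-line",np.degrees(a[h.argmax(0)]),h.max(0))
for k in (0,1):
    t=a[h[:,k].argmax()];X=(q-[637,10])@np.array([[np.cos(t),-np.sin(t)],[np.sin(t),np.cos(t)]]);hh=np.histogram(X[:,k],bins=np.arange(-15,15,1.));print("offset",hh[1][hh[0].argmax()]+.5)
print("hub yaw",np.degrees(np.arctan2(-(d[1][0]-f[1][0]),d[1][1]-f[1][1])))
plan(451.3,-352.7,170,84)
E
```

```text
[636.40904992   9.97556246 354.41094412]
(6384, array([ 620.45, -114.71,   64.83])) (7414, array([652.9 , 134.81,  61.88]))
bolt top (557, array([635.25,   6.98,   9.7 ])) head (336, array([635.99,   9.37,  15.74])) nut (1261, array([ 620.64, -115.94,   19.75]))
418 yaw by y-line,x-line [-6.75 -6.5 ] [ 85 106]
offset 0.5
offset -1.5
hub yaw -7.409712127964734
yaw 65.0 -> 84.0 joints [-0.17  0.57  1.12 -0.    1.45 -1.31] dist 408.2 rows 13
[[[1.1, -31.3, 2.2], [-0.0, -0.0002, -0.0255]], [[1.9, -31.3, 2.2], [-0.0, -0.0002, -0.0255]], [[2.7, -31.2, 2.2], [-0.0, -0.0002, -0.0255]], [[3.5, -31.1, 2.2], [-0.0, -0.0002, -0.0255]], [[4.3, -31.0, 2.2], [-0.0, -0.0002, -0.0255]]]
[[[5.1, -30.9, 2.2], [-0.0, -0.0002, -0.0255]], [[5.9, -30.8, 2.2], [-0.0, -0.0002, -0.0255]], [[6.7, -30.6, 2.2], [-0.0, -0.0002, -0.0255]], [[7.4, -30.4, 2.2], [-0.0, -0.0002, -0.0255]], [[8.2, -30.2, 2.2], [-0.0, -0.0002, -0.0255]]]
[[[9.0, -30.0, 2.2], [-0.0, -0.0002, -0.0255]], [[9.7, -29.8, 2.2], [-0.0, -0.0002, -0.0255]], [[10.5, -29.5, 2.2], [-0.0, -0.0002, -0.0255]]]
```

View pics/w8.png

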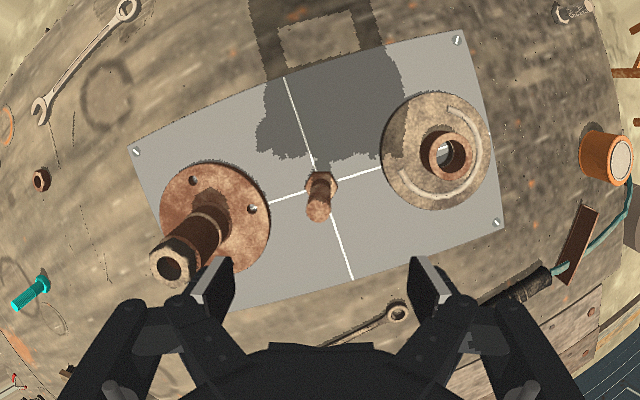

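The picture shows the long bolt upright on the scribed cross (321,185), the big nut on the pipe at (170,265), the disc at (436,150) and the small nut at (42,180).

```bash
python3 - <<'E'
from h import *
plan(451.3,-352.7,150,24)
E
```

```text
yaw 65.0 -> 24.0 joints [-0.17  0.57  1.12 -0.    1.45 -1.31] dist 410.1 rows 13
[[[1.1, -31.3, 3.8], [-0.0001, -0.0002, 0.0551]], [[-0.6, -31.3, 3.8], [-0.0001, -0.0002, 0.0551]], [[-2.3, -31.2, 3.8], [-0.0001, -0.0002, 0.0551]], [[-4.0, -31.1, 3.8], [-0.0001, -0.0002, 0.0551]], [[-5.7, -30.8, 3.8], [-0.0001, -0.0002, 0.0551]]]
[[[-7.4, -30.4, 3.8], [-0.0001, -0.0002, 0.0551]], [[-9.1, -30.0, 3.8], [-0.0001, -0.0002, 0.0551]], [[-10.7, -29.4, 3.8], [-0.0001, -0.0002, 0.0551]], [[-12.3, -28.8, 3.8], [-0.0001, -0.0002, 0.0551]], [[-13.9, -28.1, 3.8], [-0.0001, -0.0002, 0.0551]]]
[[[-15.4, -27.3, 3.8], [-0.0001, -0.0002, 0.0551]], [[-16.9, -26.4, 3.8], [-0.0001, -0.0002, 0.0551]], [[-18.3, -25.4, 3.8], [-0.0001, -0.0002, 0.0551]]]
```

Call:
move_arm([
  [[1,-31.5,0],[0,0,0.055]],
  [[-0.5,-31.5,0],[0,0,0.055]],
  [[-2.5,-31,0],[0,0,0.055]],
  [[-4,-31,0],[0,0,0.055]],
  [[-5.5,-31,5],[0,0,0.055]],
])

```text
time_s: 23.78
position: [564.5, -130.9, 349.6]
tcp_rot: [[-0.756, 0.654, -0.001], [0.654, 0.756, 0.0], [0.001, -0.0, -1.0]]
force: [0.0, 0.1, -0.0]
opening: 85.5
finger_force: 0.0
```

Call:
move_arm([
  [[-7.5,-30.5,5],[0,0,0.055]],
  [[-9,-30,5],[0,0,0.055]],
  [[-10.5,-29.5,5],[0,0,0.055]],
  [[-12.5,-29,6],[0,0,0.055]],
  [[-14,-28,6],[0,0,0.055]],
])

```text
time_s: 24.2
position: [493.0, -270.7, 321.8]
tcp_rot: [[-0.55, 0.835, -0.002], [0.835, 0.55, 0.002], [0.002, -0.001, -1.0]]
force: [1.0, -0.4, -0.8]
opening: 85.3
finger_force: 0.0
```

Call:
move_arm([
  [[-15.5,-27.5,6],[0,0,0.055]],
  [[-17,-26.5,6],[0,0,0.055]],
  [[-18.5,-25.5,6],[0,0,0.055]],
  [[0,0,0],[0,0,0]],
  [[0,0,0],[0,0,0]],
])

```text
time_s: 24.62
position: [450.4, -354.8, 303.7]
tcp_rot: [[-0.406, 0.914, -0.002], [0.914, 0.406, 0.003], [0.003, -0.001, -1.0]]
force: [0.5, 0.5, 0.1]
opening: 85.5
finger_force: 0.0
```

Call:
move_arm([
  [[0,0,0],[0,0,0]],
  [[0,0,0],[0,0,0]],
])

```text
time_s: 24.78
position: [451.7, -352.8, 305.1]
tcp_rot: [[-0.41, 0.912, -0.0], [0.912, 0.41, 0.001], [0.001, -0.0, -1.0]]
force: [0.2, 0.5, -0.0]
opening: 85.4
finger_force: 0.0
```

```bash
python3 - <<'E'
from h import *
print(state()["position"])
s,W,P=wworld()
print("small",fit(W,(451,-352),26,(12,21),17),hexyaw(W,(451,-352),26,(12,21)))
h=hexyaw(W,(451,-352),26,(12,21))[1]; plan(h[3][0],h[3][1],20,h[1],maxstep=30)
E
```

```text
[ 451.68186258 -352.8307077   305.06403761]
small (695, array([ 451.31, -352.79,   15.93])) (695, (np.float64(90.78534666160425), np.float64(23.0), [np.float64(29.748294806627655), np.float64(30.42606762918018), np.float64(30.610984225796415)], array([ 451.54943643, -352.50536335,   15.13089111])))
yaw 24.2 -> 23.0 joints [-0.87  0.51  1.39  0.    1.25 -1.29] dist 130.3 rows 5
[[[0.1, -0.0, 26.1], [0.0, -0.0001, 0.0041]], [[0.1, -0.0, 26.1], [0.0, -0.0001, 0.0041]], [[0.1, -0.0, 26.1], [0.0, -0.0001, 0.0041]], [[0.1, -0.0, 26.1], [0.0, -0.0001, 0.0041]], [[0.1, -0.0, 26.1], [0.0, -0.0001, 0.0041]]]
```

Call:
move_arm([
  [[0,0,28],[0,0,0.01]],
  [[0,0,33],[0,0,0]],
  [[0,0,33],[0,0,0]],
  [[0,0,24],[0,0,0]],
  [[0,0,11],[0,0,0]],
])

```text
time_s: 25.25
position: [451.2, -352.4, 173.5]
tcp_rot: [[-0.4, 0.916, -0.003], [0.916, 0.4, 0.004], [0.004, -0.001, -1.0]]
force: [-0.6, -0.4, 0.4]
opening: 85.4
finger_force: 0.0
```

Call:
move_arm([
  [[0,0,2],[0,0,0]],
  [[0,0,0],[0,0,0]],
  [[0,0,0],[0,0,0]],
])

```text
time_s: 25.5
position: [451.7, -353.9, 175.9]
tcp_rot: [[-0.399, 0.917, 0.002], [0.917, 0.399, -0.002], [-0.003, 0.001, -1.0]]
force: [-0.7, -0.1, 1.4]
opening: 85.5
finger_force: 0.0
```

Call:
move_arm([
  [[0,0,0],[0,0,0]],
  [[0,0,0],[0,0,0]],
  [[0,0,0],[0,0,0]],
  [[0,0,0],[0,0,0]],
  [[0,0,0],[0,0,0]],
], fingers=0)

```text
time_s: 25.92
position: [451.2, -353.9, 175.0]
tcp_rot: [[-0.399, 0.917, 0.001], [0.917, 0.399, -0.001], [-0.001, 0.0, -1.0]]
force: [-1.3, 2.0, 3.9]
opening: 28.0
finger_force: 59.1
```

Call:
move_arm([
  [[0,0,0],[0,0,0]],
  [[0,0,0],[0,0,0]],
  [[0,0,0],[0,0,0]],
])

```text
time_s: 26.17
position: [451.2, -353.9, 175.0]
tcp_rot: [[-0.399, 0.917, 0.001], [0.917, 0.399, -0.001], [-0.001, 0.0, -1.0]]
force: [-1.1, 1.1, 6.2]
opening: 28.2
finger_force: 59.8
```

Call:
move_arm([
  [[0,0,-15],[0,0,0]],
  [[0,0,-30],[0,0,0]],
  [[0,0,-32],[0,0,0]],
  [[0,0,-33],[0,0,0]],
  [[0,0,-15],[0,0,0]],
])

```text
time_s: 26.58
position: [451.3, -354.0, 303.4]
tcp_rot: [[-0.399, 0.917, 0.003], [0.917, 0.399, -0.004], [-0.005, 0.002, -1.0]]
force: [-0.8, -0.8, 0.2]
opening: 28.1
finger_force: 59.3
```

```bash
python3 - <<'E'
from h import *
st=state();print(st["position"],st["opening"],st["finger_force"])
plan(557,19,140,53.3)
E
```

```text
[ 451.32438234 -353.96413067  303.38969528] 28.101100021010815 59.329032479945454
yaw 23.5 -> 53.3 joints [-0.87  0.51  1.39 -0.    1.24 -1.28] dist 387.7 rows 12
[[[25.0, 20.5, 0.6], [0.0, 0.0005, -0.0433]], [[24.1, 21.5, 0.6], [0.0, 0.0005, -0.0433]], [[23.1, 22.6, 0.6], [0.0, 0.0005, -0.0433]], [[22.1, 23.5, 0.6], [0.0, 0.0005, -0.0433]], [[21.1, 24.5, 0.6], [0.0, 0.0005, -0.0433]]]
[[[20.0, 25.4, 0.7], [0.0, 0.0005, -0.0433]], [[18.9, 26.2, 0.7], [0.0, 0.0005, -0.0433]], [[17.7, 27.0, 0.7], [0.0, 0.0005, -0.0433]], [[16.5, 27.7, 0.7], [0.0, 0.0005, -0.0433]], [[15.3, 28.4, 0.7], [0.0, 0.0005, -0.0433]]]
[[[14.1, 29.1, 0.7], [0.0, 0.0005, -0.0433]], [[12.8, 29.7, 0.7], [0.0, 0.0005, -0.0433]]]
```

Call:
move_arm([
  [[25,20.5,0],[0,0,-0.0433]],
  [[24,21.5,0],[0,0,-0.0433]],
  [[23,22.5,0],[0,0,-0.0433]],
  [[22,23.5,0],[0,0,-0.0433]],
  [[21,24.5,0],[0,0,-0.0433]],
])

```text
time_s: 27.0
position: [495.4, -197.4, 299.4]
tcp_rot: [[-0.588, 0.809, -0.0], [0.809, 0.588, 0.0], [0.0, -0.0, -1.0]]
force: [0.2, -0.5, -0.1]
opening: 28.3
finger_force: 59.3
```

Call:
move_arm([
  [[20,25.5,0],[0,0,-0.0433]],
  [[19,26,0],[0,0,-0.0433]],
  [[17.5,27,0],[0,0,-0.0433]],
  [[16.5,27.5,0],[0,0,-0.0433]],
  [[15.5,28.5,0],[0,0,-0.0433]],
])

```text
time_s: 27.42
position: [539.3, -42.1, 299.3]
tcp_rot: [[-0.748, 0.664, -0.0], [0.664, 0.748, -0.0], [0.0, -0.0, -1.0]]
force: [0.2, -0.4, -1.1]
opening: 28.1
finger_force: 59.3
```

Call:
move_arm([
  [[14,29,0],[0,0,-0.0433]],
  [[13,29.5,0],[0,0,-0.0433]],
  [[0,0,0],[0,0,0]],
  [[0,0,0],[0,0,0]],
  [[0,0,0],[0,0,0]],
])

```text
time_s: 27.83
position: [556.5, 18.1, 299.2]
tcp_rot: [[-0.801, 0.598, -0.0], [0.598, 0.801, -0.0], [0.0, -0.0, -1.0]]
force: [-0.1, -0.0, -0.7]
opening: 27.4
finger_force: 59.4
```

```bash
python3 - <<'E'
from h import *
s,W,P=wworld(); st=state(); print(st["position"]); cv2.imwrite("pics/w9.png",s["color"])
q=P[(np.hypot(P[...,0],P[...,1])<22)&(abs(P[...,1])<13)&(P[...,2]>150)&(P[...,2]<176)]; print("nut in tool",q.min(0),q.max(0))
print("bolt top",fit(W,(637,10),20,(85,103),10),"head",fit(W,(637,10),24,(18,28),16))
plan(557,19,38,53.3,maxstep=30)
E
```

```text
[556.51816763  17.61826639 299.26091607]
nut in tool [-15.80900285 -12.96241031 150.16143436] [ 18.51866076  12.99547022 174.40048545]
bolt top 0 head 4
yaw 53.2 -> 53.3 joints [-0.18  0.49  1.44 -0.    1.21 -1.11] dist 106.3 rows 4
[[[0.1, 0.4, 26.6], [-0.0001, -0.0, -0.0004]], [[0.1, 0.4, 26.6], [-0.0001, -0.0, -0.0004]], [[0.1, 0.4, 26.6], [-0.0001, -0.0, -0.0004]], [[0.1, 0.4, 26.6], [-0.0001, -0.0, -0.0004]]]
```

View pics/w9.png

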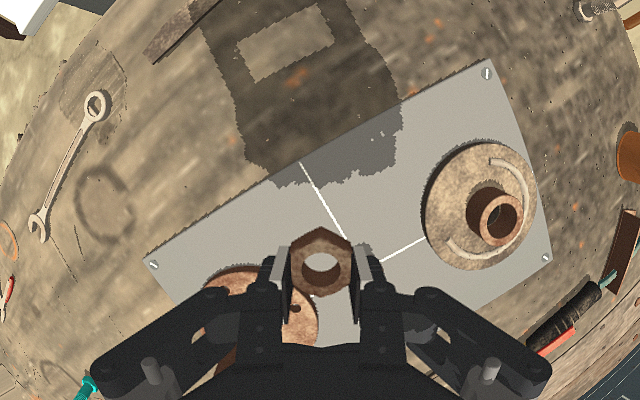

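The picture shows the small nut held flat (322,262) over the front of the plate, near the cross scribe line through (320,200), the bolt hidden behind it.

Call:
move_arm([
  [[-1,1.5,25],[0,0,0]],
  [[0,0,32],[0,0,0]],
  [[0,0,28],[0,0,0]],
  [[0,0,16],[0,0,0]],
  [[0,0,7],[0,0,0]],
])

```text
time_s: 28.3
position: [557.7, 17.8, 189.0]
tcp_rot: [[-0.8, 0.6, -0.004], [0.6, 0.8, 0.001], [0.004, -0.002, -1.0]]
force: [-1.1, 0.0, -1.1]
opening: 28.1
finger_force: 59.4
```

Call:
move_arm([
  [[0,0,2],[0,0,0]],
  [[0,0,0],[0,0,0]],
  [[0,0,0],[0,0,0]],
  [[0,0,0],[0,0,0]],
])

```text
time_s: 28.63
position: [558.6, 18.8, 190.6]
tcp_rot: [[-0.801, 0.598, 0.002], [0.598, 0.801, -0.0], [-0.002, 0.001, -1.0]]
force: [1.0, -1.1, -0.4]
opening: 28.2
finger_force: 59.4
```

Call:
move_arm([
  [[0,-0.8,2],[0,0,0]],
  [[0,0,1],[0,0,0]],
  [[0,0,0],[0,0,0]],
  [[0,0,0],[0,0,0]],
])

```text
time_s: 28.97
position: [557.9, 18.4, 186.4]
tcp_rot: [[-0.802, 0.598, 0.0], [0.598, 0.802, -0.0], [-0.0, 0.0, -1.0]]
force: [0.2, 0.2, -1.6]
opening: 28.0
finger_force: 59.4
```

Call:
move_arm([
  [[0,0,1],[0,0,0]],
  [[0,0,0],[0,0,0]],
  [[0,0,0],[0,0,0]],
])

```text
time_s: 29.22
position: [557.9, 18.4, 185.3]
tcp_rot: [[-0.802, 0.598, -0.0], [0.598, 0.802, 0.0], [0.0, -0.0, -1.0]]
force: [-0.1, -0.3, -0.2]
opening: 28.2
finger_force: 59.4
```

Call:
move_arm([
  [[0,0,0.7],[0,0,0]],
  [[0,0,0],[0,0,0]],
  [[0,0,0],[0,0,0]],
])

```text
time_s: 29.47
position: [557.9, 18.4, 185.0]
tcp_rot: [[-0.802, 0.598, 0.0], [0.598, 0.802, -0.0], [-0.0, 0.0, -1.0]]
force: [-1.8, 0.4, 5.1]
opening: 28.0
finger_force: 60.0
```

Call:
move_arm([
  [[0,0,0],[0,0,0]],
  [[0,0,0],[0,0,0]],
  [[0,0,0],[0,0,0]],
  [[0,0,0],[0,0,0]],
  [[0,0,0],[0,0,0]],
], fingers=1)

```text
time_s: 29.88
position: [557.9, 18.4, 184.5]
tcp_rot: [[-0.802, 0.598, -0.0], [0.598, 0.802, 0.0], [0.0, -0.0, -1.0]]
force: [0.4, -0.4, -0.5]
opening: 84.9
finger_force: 0.0
```

Call:
move_arm([
  [[0,0,0],[0,0,0]],
  [[0,0,0],[0,0,0]],
  [[0,0,-15],[0,0,0]],
  [[0,0,-30],[0,0,0]],
  [[0,0,-35],[0,0,0]],
])

```text
time_s: 30.3
position: [557.5, 18.4, 264.2]
tcp_rot: [[-0.801, 0.598, -0.004], [0.598, 0.801, 0.001], [0.004, -0.002, -1.0]]
force: [0.9, -0.8, 0.5]
opening: 85.3
finger_force: 0.0
```

Call:
move_arm([
  [[0,0,-35],[0,0,0]],
  [[0,0,-35],[0,0,0]],
  [[30,0,-10],[0,0,0]],
  [[30,0,0],[0,0,0]],
  [[30,0,0],[0,0,0]],
])

```text
time_s: 30.72
position: [484.7, 72.6, 345.4]
tcp_rot: [[-0.801, 0.599, 0.002], [0.599, 0.801, -0.0], [-0.002, 0.001, -1.0]]
force: [0.5, -0.6, -0.4]
opening: 85.6
finger_force: 0.0
```

Call:
move_arm([
  [[30,0,0],[0,0,0]],
  [[0,0,0],[0,0,0]],
  [[0,0,0],[0,0,0]],
  [[0,0,0],[0,0,0]],
  [[0,0,0],[0,0,0]],
])

```text
time_s: 31.13
position: [462.5, 89.6, 344.6]
tcp_rot: [[-0.801, 0.599, 0.0], [0.599, 0.801, -0.0], [-0.0, 0.0, -1.0]]
force: [0.7, -0.8, -0.6]
opening: 85.5
finger_force: 0.0
```

```bash
python3 - <<'E'
from h import *
s,W,P=wworld(); print(state()["position"]); cv2.imwrite("pics/w10.png",s["color"]); cv2.imwrite("pics/side10.png",snapshot("side")["color"][170:330,150:450])
t=snapshot("top"); w=world(t)
for n,x,o in(("wrist",W,(0,0)),("top",w,(-2.5,1.6))):
    g=lambda c,r,z,R:fit(x,(c[0]+o[0],c[1]+o[1]),r,z,R)
    print(n,"flange",g((620.6,-115),72,(18,27),65),"disc",g((652.8,134.5),72,(18,28),62),"nut",g((621,-116.5),30,(120,136),20),"\n bolt",g((636.7,10),20,(82,103),10),"head",g((636.7,10),24,(17,28),16),"small",g((557,19),26,(21,31),16))
    h=hexyaw(x,(557+o[0],19+o[1]),26,(21,31))[1];print(h[1],h[3])
E
```

```text
[462.47688732  89.59810367 344.44776534]
wrist flange (651, array([ 610.63, -105.46,   52.83])) disc (2493, array([652.  , 134.86,  61.71])) nut 0 
 bolt 0 head (277, array([635.78,   9.33,  16.51])) small (440, array([557.03,  18.58,  16.39]))
54.0 [555.99700219  18.35314893  15.03757154]
top flange (1102, array([ 617.91, -113.9 ,   64.25])) disc (1077, array([650.13, 136.34,  61.65])) nut (110, array([ 617.9 , -114.83,   18.82])) 
 bolt (45, array([632.84,   8.11,   9.22])) head (44, array([633.13,  10.36,  15.13])) small (62, array([553.76,  20.26,  15.26]))
47.0 [553.65440206  19.67129733  14.77592649]
```

View pics/w10.png

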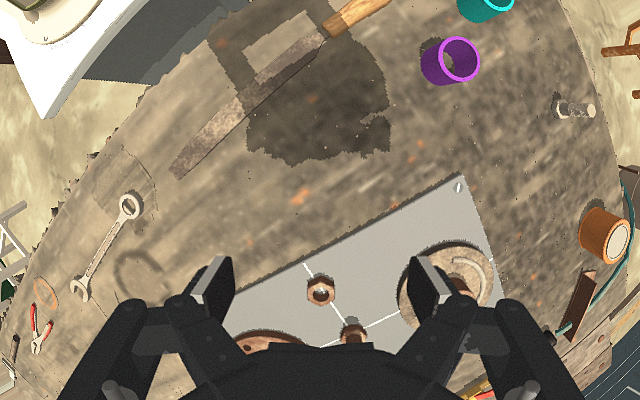

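View pics/side10.png

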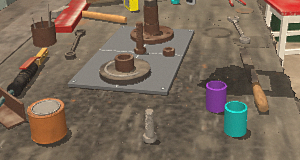

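The last views show the small nut on the scribe line (320,291) in front of the upright bolt (352,333), and the stack standing on the flange. The numbers agree: bolt to nut 80 mm along the plate's x, the top nut within about 1 mm of the flange centre, and the flange and disc unmoved.

```bash
python3 -c "
from station import *
print(close_job())"
```

```text
the job is handed in; nothing more can be done
None
```

The job is done and handed in at about 31 s of the 109 s. The pipe and larger nut are on the flange hub, the long bolt stands midway between the flange and disc, and the smaller nut lies 8 cm in front of it. By the cameras the big nut is about 1 mm off the flange centre, the pipe about 2 mm, and the bolt about 1 mm off the midpoint. The flange and disc did not move, I left the short bolt alone, and everything is released; no verdict came back.

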